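Take the cured plug out from under the curing hood's sash

TASK

Slide the hood's sloped clear sash up by its bar handle until it stays up by itself when you let go, without letting it fall shut. Then reach in under it, take out the taller of the two printed plugs, and set it down upright (not dropping it) on the floor of the big empty square bay of the organiser tray. Leave the sash up, and leave the short plug, the bottle and the scraper where they are.

Things in the scene. Friction and masses are not known exactly. Their poses are not given: they have to be found in the camera images.
- hood: Fixed grey-framed clear curing hood, 310 deep (x) x 340 wide (y) x 270 high. x points from its open front to its back, z up. Origin on the bench, mid-width, 105 mm behind its front face. Inside floor 20 mm above the bench; front lip 45 mm high. The front slopes up and back at 45 degrees; its two rails (y = +-166 mm) end 350 mm up at x = 204 mm. Side walls at y = +-166 mm
- sash (a joint): Travel of the sash up its 45-degree rails (m): 0 shut, 0.20 fully up; it moves equally towards the hood's +x and up. Clear sheet 220 mm long up the slope, 308 wide, 600 g. A swinging counterweight behind the hood takes over its weight as it rises: released below about 0.13 it slides shut, higher up rail friction holds it. Raising takes 8 N low down, 1 to 2 N near the top
- sash_handle (a point): Centre of the sash's steel bar handle: 12 x 12 mm bar, 110 mm long, parallel to the hood's y, on a 10 mm post 49 mm either side of this point. The bar's axis stands 44 mm out from the sheet (35 mm free air behind the bar), 40 mm up from its lower edge. Site x points up the slope, z square out of the sheet (towards the robot and up)
- tall_plug: The taller dark grey printed plug, 80 mm high, round: foot 44 mm across and 6 mm thick, shaft 26 mm across up to the top. Stands upright on the hood's floor, just inside the sash. Origin at the centre of its underside, z up its axis. About 60 g
- short_plug: The same plug but only 45 mm high, standing beside the tall one on the hood floor; leave it alone. Origin at the centre of its underside. The two are centred 100 to 150 mm apart across the hood, either way round
- organiser: Fixed dark grey printed organiser tray, 200 (x) x 190 (y) x 45 mm high, walls 4 mm, floor 4 mm thick; one big empty square bay and several smaller cells, most of them holding small plugs. Origin under its centre
- bay (a point): Centre of the floor of the organiser's big square bay, 4 mm above the bench. The bay is 106 mm square inside, its walls 41 mm high above this point, its axes those of the organiser
- bottle: Closed white bottle, 64 mm across, 150 mm high, standing on the bench beside the work; leave it alone. Origin at the centre of its underside
- scraper: Scraper lying on the bench beside the work; leave it alone. Origin under its middle
- sash_edge (a point): Middle of the sash's lower edge (moves with the sash); when shut it lies 52 mm above the bench at x = -108 mm of the hood

How it is judged:
By the outcome, as a careful person would: the job done as asked, in the order asked, and still so for the second after the job is handed in, with the robot touching nothing.
It also fails if it takes over 64 s, if anything falls off the work surface, if the arm or the gripper's body presses on something with over 40 N, if the wrist force passes 120 N, or if a joint passes its speed limit or range.

ROBOT

A 6-joint arm with a two-finger parallel gripper is mounted at the origin on the work surface. World frame = base frame: x ahead of the robot, y to its left, z up, the work surface at z = 0. Lengths are in m, angles in degrees, forces in N, time in s.
With the tool pointing down it reaches from about 0.35 to 0.925 m from the base axis. Payload 6.4 kg.
Tool frame: the origin (TCP) lies at the very end of the fingers, on their centre line; the grasp point (between the pads) lies bot.grip_point_offset behind it (bot.grip_point_offset is the distance from the TCP to the grasp point, in m); x points along the fingers, z is the direction in which the jaws open and shut, and the axes are right-handed (so a half turn about x gives the same grasp; the last joint's range is limited). The gripper opens to 85 mm and grips with 20 to 120 N. Pads are 22 mm wide; open, the fingers measure 114 mm over their backs; the gripper's body (76 mm by 85 mm) begins 54 mm behind the grasp point. The pads swing forward as they close: fully open they stand 13 mm farther back than shut.
Start: joints at [53.566, 14.043, 89.255, -0, 76.702, -9.975], TCP at [0.29, 0.582, 0.231] pointing down, gripper open.
Joint ranges: [-179.41, 179.41], [-58.25, 129.5], [7.25, 145.43], [-54.29, 234.29], [11.92, 165.04], [-157.13, 157.13]. Speed limits (degrees/s): [147.25, 147.25, 180, 180, 180, 180].

INTERFACE

Orientations are given as [roll, pitch, yaw] about the fixed x, y, z axes, in that order (R = Rz(yaw) Ry(pitch) Rx(roll)).
In Python, from cell import bot gives the robot as it stands.
- The arm moves only by the tool play_rows, never from a script. Its argument "targets" is a list of rows, each an object with "delta_pos": the shift along the tool's x, y, z in mm, a list of three; "twist": the turn, a rotation vector about the tool's x, y, z in rad, a list of three; "jaw": the opening, from 0 (shut) to 1 (fully open). A call has 1 to 10 rows; each row is the pose to reach, as a shift and turn from the pose commanded when the call began, along the tool's axes at that moment; what a row does not reach only later rows make up. A row lasts 1/12 s, in which the tool goes at most 41.7 mm and 7.16 degrees, less where a joint would pass 70% of its speed; a pose out of reach is approached as far as the arm can. A call with a gripper value outside its range is refused whole. The fingers move at their own pace and stop on an object; the grip force is fixed at half the most. Time passes only in rows, so rows that repeat a pose let the fingers close. It gives the time, the measured TCP pose, the force and the opening at its end, in the units of the state.
- bot.observe(): the state, without advancing time (a new reading comes with each control period).
- bot.grab_frame(name): name is "side" or "top" or "wrist"; returns the picture (400x640x3 uint8, red, green, blue); there is no depth.
- bot.calibration(name): a dict with "camera_matrix" (3x3 intrinsics, pixels), "rvec" (rotation vector, rad) and "tvec" (3), from world to camera coordinates, as OpenCV has them. Camera axes: x right, y down, z forward; pixel columns grow to the right and rows downward; lengths in m; the calibration is good to about 2 mm. A picture is of the moment at which its call begins: read the wrist's pose just before it. calibration takes no time and is no camera call; for the wrist camera it gives the pose at the moment of the call.
- bot.close_job(): hands the job in, once; it reports no verdict.
Trained networks look in the newest picture that a camera, given by its name, has taken for a name from the list of things; names that differ only in an ending like _2 or _b are one class to them, and where a whole thing is asked for, a point or a joint stands for the part that bears it (a point fixed in the world has none). Each returns a list of dicts, best first, with "confidence" (0 to 1); they miss things now and then, are a little off and sometimes report something else, mostly with a low value. They report only what shows in the picture. A call takes as long as a camera call.
- bot.boxes_of(camera, query): "box" ([left, top, right, bottom] in pixels, round what is visible of it).
The state is a dict: "clock": time; "joints": joint angles; "qvel": joint speeds; "joint_torque": joint torques, N m; "tool_pos": TCP position; "eef_rot": TCP orientation; "wrist_force": force on the tool from outside, world axes, zero at the start; "ft_torque": the same for the moment, N m; "opening": opening from 0.0 (shut) to 1.0 (fully open).
Only numpy, scipy, OpenCV 4.12 (cv2) and the standard library are available. Lean on these libraries where they do the work, as an engineer would, in place of code of your own. Each camera call takes 0.05 s, during which the arm holds its last target.

## Working session

There is one attempt and no reset: what is moved stays moved. The work goes in short steps, Python scripts to look and compute and a tool call to move; the robot and the scene stay as the last step left them, time stands still between calls to the robot, and variables do not carry over. Pictures are saved under pics/ and viewed, and the job is handed in when it is done.

Besides the shell and the picture viewer there is one more tool, called by a JSON object that holds its "api" and its "payload", one argument or row to a line. play_rows: Moves the arm, as the interface text tells. Its arguments: {"type":"object","properties":{"targets":{"type":"array"}},"required":["targets"]}

```bash
mkdir -p pics; ls; python3 - <<'E'
from cell import bot
import cv2
print(bot.observe()); print(bot.grip_point_offset)
for n in ["side","top","wrist"]:
    im=bot.grab_frame(n); cv2.imwrite(f"pics/{n}0.png",im[:,:,::-1])
    c=bot.calibration(n); print(n,c)
    for q in ["hood","sash_handle","sash","tall_plug","short_plug","organiser","bottle","scraper"]:
        r=bot.boxes_of(n,q); print(q,[(d['box'],round(d['confidence'],2)) for d in r[:3]])
print(bot.observe()['clock'])
E
```

```text
pics
{'clock': 0.0, 'joints': array([ 5.35654752e+01,  1.40834681e+01,  8.93245849e+01, -1.71062656e-03,
        7.67011840e+01, -9.97562882e+00]), 'qvel': array([-0.1262117 ,  0.01665239, -0.03065703,  0.05008981,  0.05553363,
        0.01214865]), 'joint_torque': array([-1.76014444e-03, -4.29502344e+01, -3.26128757e+01, -1.76226458e-04,
        5.26876785e-03, -5.34171875e-06]), 'tool_pos': array([0.28928381, 0.58146098, 0.23019064]), 'eef_rot': array([ 170.89708712,   89.8907503 , -125.56141381]), 'wrist_force': array([ 1.12811791,  0.1255915 , -0.91704991]), 'ft_torque': array([-0.01259868,  0.02773448, -0.00581963]), 'opening': 0.9984150842234305}
0.0187
side {'camera_matrix': array([[494.9466391 ,   0.        , 320.62634443],
       [  0.        , 494.9466391 , 194.30830265],
       [  0.        ,   0.        ,   1.        ]]), 'rvec': array([ 2.21102885, -0.09109014,  0.06344114]), 'tvec': array([-0.52373116,  0.08269743,  1.52548669])}
hood [([303.7, 108.6, 469.5, 306.3], 0.94)]
sash_handle [([303.6, 165.8, 390.9, 290.7], 0.72), ([310.3, 154.0, 357.1, 197.0], 0.36)]
sash [([3
[... 608 characters left out ...]
133.4, 299.6, 202.5], 0.25)]
sash [([330.0, 127.4, 438.4, 204.8], 0.82)]
tall_plug [([226.9, 131.7, 301.0, 206.2], 0.64)]
short_plug []
organiser [([229.6, 130.6, 301.7, 204.1], 0.82)]
bottle [([140.1, 211.3, 178.7, 238.3], 0.96)]
scraper [([457.8, 154.8, 487.9, 247.4], 0.81)]
wrist {'camera_matrix': array([[335.47598321,   0.        , 317.97668697],
       [  0.        , 335.47598321, 202.3246502 ],
       [  0.        ,   0.        ,   1.        ]]), 'rvec': array([-2.46050331, -1.52318519, -0.21760436]), 'tvec': array([-0.65035776, -0.03528649,  0.3784333 ])}
hood []
sash_handle []
sash []
tall_plug []
short_plug []
organiser []
bottle [([251.8, 287.9, 318.3, 361.7], 0.8)]
scraper []
1.35
```

View pics/side0.png

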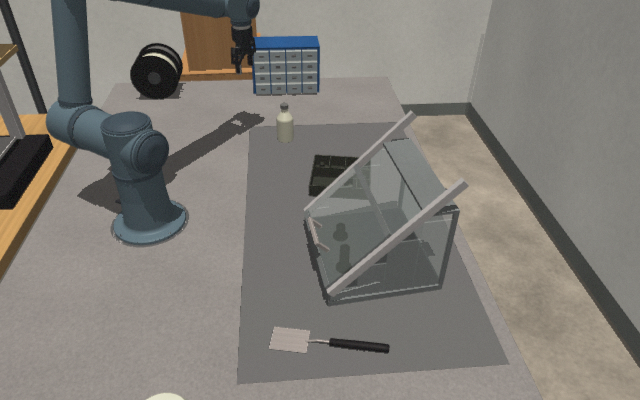

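View pics/top0.png

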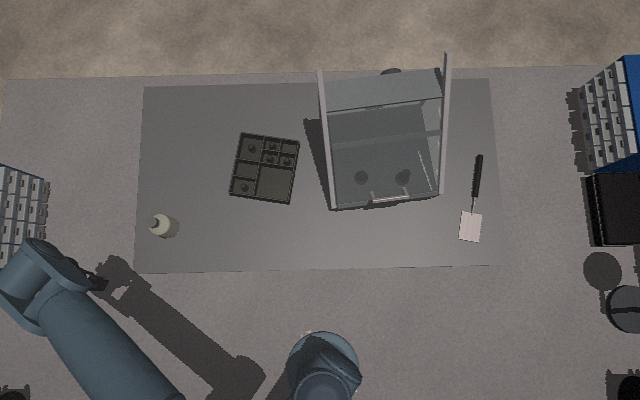

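View pics/wrist0.png

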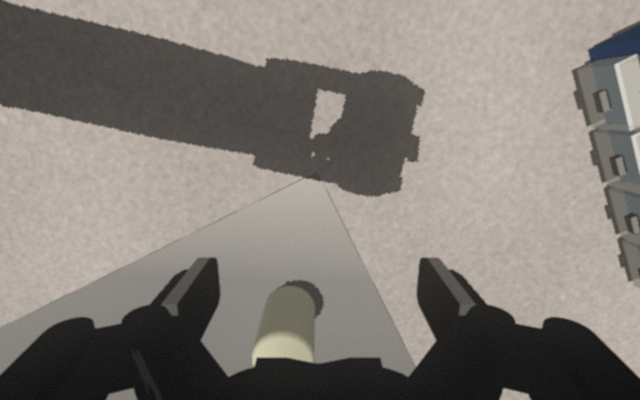

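```bash
python3 - <<'E'
import cv2
a=cv2.imread('pics/top0.png')[40:260,200:500]; cv2.imwrite('pics/topz.png',cv2.resize(a,(800,587),interpolation=cv2.INTER_CUBIC))
a=cv2.imread('pics/side0.png')[95:315,260:480]; cv2.imwrite('pics/sidez.png',cv2.resize(a,(600,600),interpolation=cv2.INTER_CUBIC))
E
```

```text
(no output)
```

View pics/topz.png

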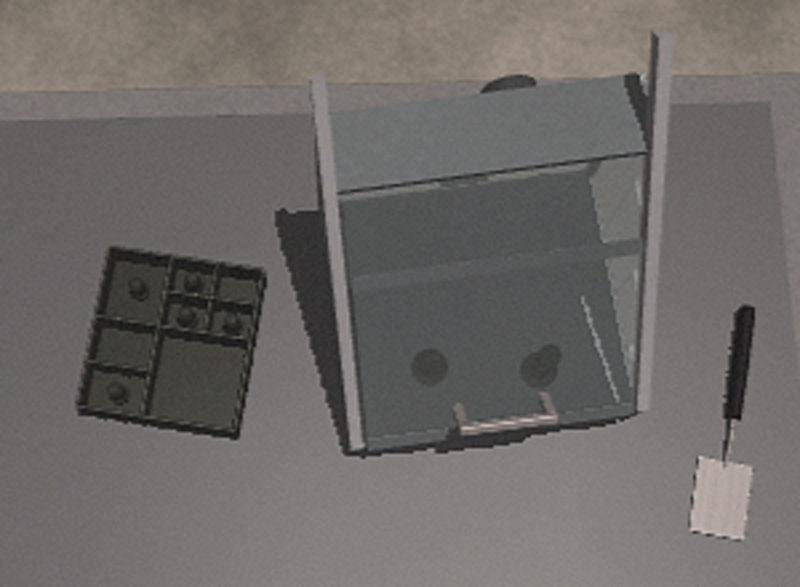

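View pics/sidez.png

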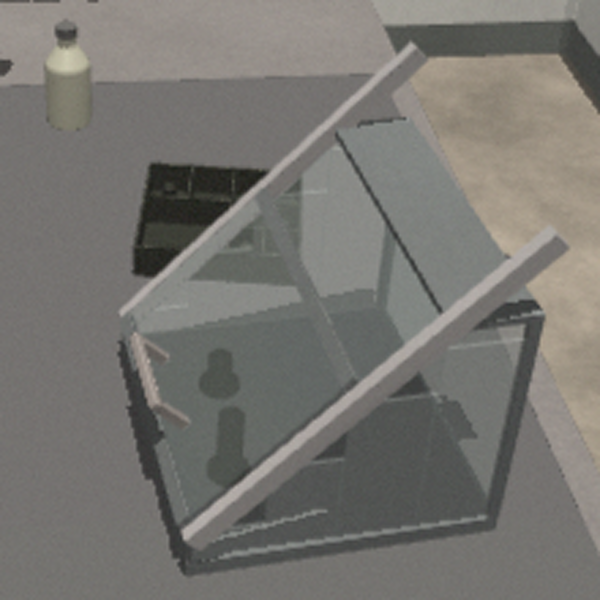

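```bash
cat > h.py <<'E'
from cell import bot
import numpy as np, cv2
from scipy.optimize import least_squares
CAL={}
def cal(n):
    if n=='wrist': return bot.calibration(n)
    if n not in CAL: CAL[n]=bot.calibration(n)
    return CAL[n]
def proj(n,P,c=None):
    c=c or cal(n)
    return cv2.projectPoints(np.array(P,float).reshape(-1,1,3),c['rvec'],c['tvec'],c['camera_matrix'],None)[0].reshape(-1,2)
def pose(p,P):
    x,y,a=p; c,s=np.cos(a),np.sin(a)
    P=np.array(P,float); return np.c_[x+c*P[:,0]-s*P[:,1],y+s*P[:,0]+c*P[:,1],P[:,2]]
def plane(n,uv,z,c=None):
    c=c or cal(n); R=cv2.Rodrigues(c['rvec'])[0]; t=np.array(c['tvec']).ravel()
    d=R.T@np.linalg.inv(c['camera_matrix'])@np.array([*uv,1]); o=-R.T@t
    return o+d*(z-o[2])/d[2]
E
python3 - <<'E'
from h import *
tz=lambda u,v:(200+u*.375,40+v*.375); sz=lambda u,v:(260+u*220/600,95+v*220/600)
H=[(.204,.166,.35),(.204,-.166,.35),(-.1108,.055,.1114),(-.1108,-.055,.1114)]
ut=[tz(317,78),tz(663,38),tz(462,430),tz(555,418)]
us=[sz(415,50),sz(560,238),sz(135,340),sz(155,405)]
f=lambda p:np.r_[(proj('top',pose(p,H))-ut).ravel(),(proj('side',pose(p,H))-us).ravel()]
r=least_squares(f,[.8,-.1,0],loss='soft_l1'); print('hood',r.x,np.degrees(r.x[2]),f(r.x).reshape(-1,2).round(1))
hp=r.x
O=[(.1,.095,.045),(.1,-.095,.045),(-.1,-.095,.045),(-.1,.095,.045)]
uo=[tz(110,247),tz(266,268),tz(238,438),tz(78,412)]
f=lambda p:(proj('top',pose(p,O))-uo).ravel()
r=least_squares(f,[.6,.2,0]); print('org',r.x,np.degrees(r.x[2]),f(r.x).round(1)); op=r.x
# plugs
for nm,h,t,s in (('tall',.08,(540,367),(229,440)),('short',.045,(430,367),(219,373))):
    # two-view: mid-height along axis
    f=lambda q:np.r_[proj('top',[[q[0],q[1],.02+h/2]])[0]-tz(*t),proj('side',[[q[0],q[1],.02+h/2]])[0]-sz(*s)]
    q=least_squares(f,[.7,-.1]); print(nm,q.x,q.fun.round(1)); 
    c,s_=np.cos(hp[2]),np.sin(hp[2]); d=q.x-hp[:2]; print(' in hood',c*d[0]+s_*d[1],-s_*d[0]+c*d[1])
print('bay',pose(op,[(-.043,-.038,.004)]))
print('handle',pose(hp,[(-.1108,0,.1114)]))
# overlays
for n in('top','side'):
    im=cv2.imread(f'pics/{n}0.png')
    L=[[(-.105,.17,0),(-.105,-.17,0),(.205,-.17,0),(.205,.17,0),(-.105,.17,0)],[(-.108,.166,.052-.0),(.204,.166,.35)],[(-.108,-.166,.052),(.204,-.166,.35)],[(-.1108,.055,.1114),(-.1108,-.055,.1114)]]
    for l in L:
        cv2.polylines(im,[np.int32(np.round(proj(n,pose(hp,l))*8))],False,(0,0,255),1,cv2.LINE_AA,3)
    for z in(0,.045): cv2.polylines(im,[np.int32(np.round(proj(n,pose(op,[(a,b,z) for a,b,_ in O]))*8))],True,(0,255,0),1,cv2.LINE_AA,3)
    cv2.polylines(im,[np.int32(np.round(proj(n,pose(op,[(-.043+a,-.038+b,.045) for a,b in((.053,.053),(.053,-.053),(-.053,-.053),(-.053,.053))]))*8))],True,(255,255,0),1,cv2.LINE_AA,3)
    im=im[40:260,200:500] if n=='top' else im[95:315,260:480]
    cv2.imwrite(f'pics/{n}_ov.png',cv2.resize(im,(800,587) if n=='top' else (600,600),interpolation=cv2.INTER_CUBIC))
E
```

```text
hood [ 0.59366387 -0.19966504  0.11237557] 6.438645994795959 [[ 0.2  0.2]
 [ 0.1 -1.7]
 [-1.   0.2]
 [ 1.3 -0.3]
 [ 1.3 -0.1]
 [-0.5 -0.7]
 [-0.7 -1.2]
 [-0.4  1.6]]
org [ 0.6047918   0.16559929 -0.17485597] -10.018508900411137 [-0.3  0.4  0.2  1.   0.3 -1.1 -0.3 -0.3]
tall [ 0.56191063 -0.26042531] [ 0.2 -1.2 -1.  -0.1]
 in hood -0.03836656893874353 -0.056816250173416585
short [ 0.56804751 -0.13690009] [ 0.7 -0.9 -0.8 -0.9]
 in hood -0.018416378405126305 0.06524164989059926
bay [[0.55583676 0.13565928 0.004     ]]
handle [[ 0.48356275 -0.21209006  0.1114    ]]
```

View pics/top_ov.png

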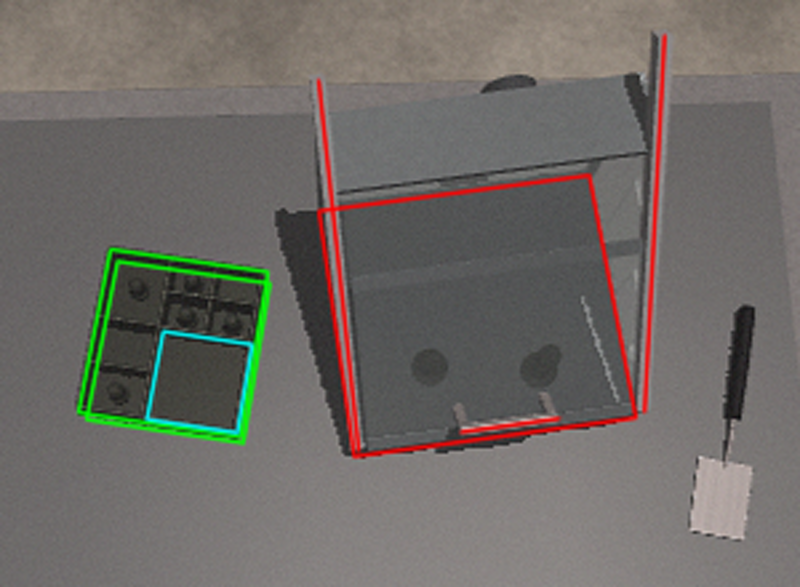

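View pics/side_ov.png

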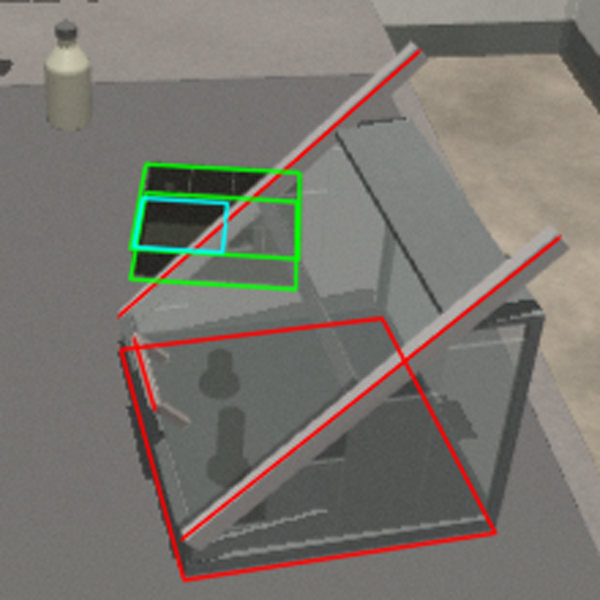

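```bash
cat >> h.py <<'E'
from scipy.spatial.transform import Rotation as Ro
HP=np.array([.59366,-.19967,.11238]); OP=np.array([.60479,.1656,-.17486])
def cur():
    s=bot.observe(); return np.array(s['tool_pos']),Ro.from_euler('xyz',s['eef_rot'],degrees=True),s
def frame(yaw,tilt,flip=False,jaw='y'):
    """tool x points along yaw heading, tilt deg below horizontal; jaw horizontal ('y') or in vertical plane ('u')"""
    h=np.array([np.cos(yaw),np.sin(yaw),0]); l=np.array([-h[1],h[0],0]); t=np.radians(tilt)
    x=h*np.cos(t)+np.array([0,0,-np.sin(t)]); u=h*np.sin(t)+np.array([0,0,np.cos(t)])
    z=l if jaw=='y' else u
    if flip: z=-z
    return Ro.from_matrix(np.c_[x,np.cross(z,x),z])
def to(pos,R,grip=False):
    p,Rc,s=cur(); pos=np.array(pos,float)
    if grip: pos=pos+R.apply([bot.grip_point_offset,0,0])
    d=Rc.inv().apply(pos-p)*1000; w=(Rc.inv()*R).as_rotvec()
    print('delta',d.round(1),'twist',w.round(3),'rows>=',round(max(np.linalg.norm(d)/41.7,np.degrees(np.linalg.norm(w))/7.16),1))
E
python3 - <<'E'
from h import *
p,R,s=cur(); print(R.as_matrix().round(3))
for f in(0,1):
    to([.42,.1,.36],frame(HP[2],60,f,'u'))
    to([.45,.2,.36],frame(.2,75,f,'u'))
    to([.45,.2,.36],frame(.2,90,f,'y'))
E
```

```text
[[-0.    -0.895  0.446]
 [ 0.     0.446  0.895]
 [-1.     0.     0.   ]]
delta [-128.7 -331.5 -373.4] twist [ 0.973 -0.479 -0.261] rows>= 12.4
delta [-128.7 -313.8 -270.5] twist [ 0.904 -0.243 -0.119] rows>= 10.4
delta [-128.7 -313.8 -270.5] twist [-0.662  0.    -0.   ] rows>= 10.4
delta [-128.7 -331.5 -373.4] twist [-2.087  0.304 -0.559] rows>= 17.5
delta [-128.7 -313.8 -270.5] twist [-2.217  0.143 -0.292] rows>= 17.9
delta [-128.7 -313.8 -270.5] twist [ 2.48 -0.   -0.  ] rows>= 19.8
```

{"api": "play_rows", "payload": {
  "targets": [
    {"delta_pos": [-40,-31,-27],"twist": [0.09,-0.024,-0.012],"jaw": 0.7},
    {"delta_pos": [-80,-63,-54],"twist": [0.18,-0.05,-0.024],"jaw": 0.7},
    {"delta_pos": [-110,-94,-81],"twist": [0.27,-0.073,-0.036],"jaw": 0.7},
    {"delta_pos": [-129,-125,-108],"twist": [0.36,-0.1,-0.048],"jaw": 0.7},
    {"delta_pos": [-129,-157,-135],"twist": [0.45,-0.12,-0.06],"jaw": 0.7},
    {"delta_pos": [-129,-188,-162],"twist": [0.54,-0.146,-0.07],"jaw": 0.7},
    {"delta_pos": [-129,-220,-190],"twist": [0.63,-0.17,-0.083],"jaw": 0.7},
    {"delta_pos": [-129,-251,-217],"twist": [0.72,-0.194,-0.095],"jaw": 0.7},
    {"delta_pos": [-129,-282,-244],"twist": [0.81,-0.22,-0.107],"jaw": 0.7},
    {"delta_pos": [-129,-314,-270],"twist": [0.904,-0.243,-0.119],"jaw": 0.7}
  ]
}}

```text
clock: 2.18
tool_pos: [0.4352, 0.2338, 0.3606]
eef_rot: [0.1, 74.9, 11.3]
wrist_force: [0.6, 0.2, -0.7]
opening: 0.696
```

```bash
cat > st.py <<'E'
from h import *
p,R,s=cur(); print(s['clock'],p.round(4),'x',R.as_matrix()[:,0].round(3),'z',R.as_matrix()[:,2].round(3)); print('j',np.round(s['joints'],1),'F',np.round(s['wrist_force'],1),'T',np.round(s['ft_torque'],2),'op',round(s['opening'],3))
E
python3 st.py; python3 - <<'E'
from h import *
h=pose(HP,[(-.1108,0,.1114)])[0]
for t in (45,55):
    R=frame(HP[2],t,0,'u'); print(t); to(h-R.apply([.09,0,0])+[0,0,.05],R,True)
E
```

```text
2.1833 [0.4352 0.2338 0.3606] x [ 0.256  0.051 -0.965] z [0.947 0.188 0.261]
j [ 15.7 -21.5 110.7  -1.2  75.7   4.6] F [ 0.6  0.2 -0.7] T [-0.02  0.13  0.06] op 0.696
45
delta [ 120.1 -442.7 -125.2] twist [ 0.073 -0.521 -0.042] rows>= 11.4
55
delta [ 114.9 -443.5 -114. ] twist [ 0.076 -0.347 -0.036] rows>= 11.3
```

{"api": "play_rows", "payload": {
  "targets": [
    {"delta_pos": [0,0,0],"twist": [0,0,0],"jaw": 0.7}
  ]
}}

```text
clock: 2.27
tool_pos: [0.4368, 0.2303, 0.3602]
eef_rot: [-0.4, 74.9, 10.4]
wrist_force: [0.3, 1.2, -0.7]
opening: 0.701
```

```bash
python3 st.py; python3 - <<'E'
from h import *
h=pose(HP,[(-.1108,0,.1114)])[0]
for t in (45,55):
    R=frame(HP[2],t,0,'u'); print(t,h-R.apply([.09,0,0])+[0,0,.05]); to(h-R.apply([.09,0,0])+[0,0,.05],R,True)
E
```

```text
2.2667 [0.4368 0.2303 0.3602] x [ 0.256  0.047 -0.966] z [0.948 0.182 0.26 ]
j [ 15.3 -21.4 110.7  -1.3  75.7   4.6] F [ 0.3  1.2 -0.7] T [-0.04  0.15 -0.03] op 0.701
45 [ 0.42032075 -0.21923229  0.22503961]
delta [ 121.3 -439.2 -123.2] twist [ 0.068 -0.522 -0.037] rows>= 11.3
55 [ 0.43226268 -0.21788457  0.23512368]
delta [ 116.1 -439.9 -112. ] twist [ 0.07  -0.347 -0.031] rows>= 11.2
```

{"api": "play_rows", "payload": {
  "targets": [
    {"delta_pos": [12,-40,-12],"twist": [0.007,-0.05,-0.004],"jaw": 0.7},
    {"delta_pos": [24,-80,-24],"twist": [0.014,-0.1,-0.008],"jaw": 0.7},
    {"delta_pos": [36,-120,-36],"twist": [0.02,-0.15,-0.012],"jaw": 0.7},
    {"delta_pos": [48,-160,-48],"twist": [0.027,-0.2,-0.015],"jaw": 0.7},
    {"delta_pos": [60,-200,-60],"twist": [0.034,-0.25,-0.02],"jaw": 0.7},
    {"delta_pos": [72,-240,-72],"twist": [0.04,-0.3,-0.023],"jaw": 0.7},
    {"delta_pos": [84,-280,-84],"twist": [0.047,-0.36,-0.027],"jaw": 0.7},
    {"delta_pos": [96,-320,-96],"twist": [0.054,-0.42,-0.03],"jaw": 0.7},
    {"delta_pos": [108,-370,-110],"twist": [0.06,-0.47,-0.034],"jaw": 0.7},
    {"delta_pos": [121,-439,-123],"twist": [0.068,-0.522,-0.037],"jaw": 0.7}
  ]
}}

```text
clock: 3.1
tool_pos: [0.4329, -0.157, 0.2258]
eef_rot: [-0.1, 44.8, 6.8]
wrist_force: [0.5, 0.5, 0.5]
opening: 0.7
```

{"api": "play_rows", "payload": {
  "targets": [
    {"delta_pos": [0,0,0],"twist": [0,0,0],"jaw": 0.7}
  ]
}}

```text
clock: 3.18
tool_pos: [0.4312, -0.1617, 0.2222]
eef_rot: [0.5, 45.2, 6.6]
wrist_force: [-0.8, 0.8, 0.5]
opening: 0.696
```

```bash
python3 st.py; python3 - <<'E'
from h import *
h=pose(HP,[(-.1108,0,.1114)])[0]
for t in (45,):
    R=frame(HP[2],t,0,'u'); print(t,h-R.apply([.09,0,0])+[0,0,.05]); to(h-R.apply([.09,0,0])+[0,0,.05],R,True)
E
```

```text
3.1833 [ 0.4312 -0.1617  0.2222] x [ 0.699  0.081 -0.71 ] z [0.706 0.073 0.704]
j [-56.9 -34.8 140.3  46.4  60.5 -81.8] F [-0.8  0.8  0.5] T [ 0.02  0.33 -0.03] op 0.696
45 [ 0.42032075 -0.21923229  0.22503961]
delta [  4.4 -56.1  -9.8] twist [-0.006 -0.004 -0.002] rows>= 1.4
```

```bash
cat > kin.py <<'E'
from h import *
S=np.radians
def rz(a):return Ro.from_rotvec([0,0,a])
def ry(a):return Ro.from_rotvec([0,a,0])
def fk(q,k):
    q=S(q); a1,off,h,a2,e,a3,L,off2=k
    R=rz(q[0]); p=R.apply([a1,off,h]); R=R*ry(q[1]); p=p+R.apply([0,0,a2]); R=R*ry(q[2]); p=p+R.apply([e,0,a3]); R=R*rz(q[3])
    p=p+R.apply([0,off2,0]);R=R*ry(q[4]); R=R*rz(q[5]); return p+R.apply([0,0,L]),R
E
python3 - <<'E'
from kin import *
D=[([53.566,14.043,89.255,0,76.702,-9.975],[.29,.582,.231]),([15.7,-21.5,110.7,-1.2,75.7,4.6],[.4352,.2338,.3606]),([15.3,-21.4,110.7,-1.3,75.7,4.6],[.4368,.2303,.3602]),([-56.9,-34.8,140.3,46.4,60.5,-81.8],[.4312,-.1617,.2222])]
for d in D: print(fk(d[0],[0]*8)[1].as_matrix().round(3).tolist())
f=lambda k:np.r_[np.concatenate([(fk(q,k)[0]-p) for q,p in D]),1e-3*np.array(k)]
r=least_squares(f,[0,.1,.2,.4,0,.4,.3,0]); print(r.x.round(4),(r.fun[:12]*1000).round(1))
E
```

```text
[[-0.446, -0.895, 0.0], [-0.895, 0.446, 0.0], [-0.0, 0.0, -1.0]]
[[-0.947, -0.195, 0.256], [-0.188, 0.981, 0.051], [-0.261, 0.0, -0.965]]
[[-0.948, -0.188, 0.255], [-0.182, 0.982, 0.047], [-0.26, -0.002, -0.966]]
[[-0.706, -0.109, 0.7], [-0.073, 0.994, 0.081], [-0.704, 0.006, -0.71]]
[-0.0025  0.1117  0.2733  0.4203  0.0654  0.5714  0.255   0.0007] [-0.1  0.1  0.  -0.1 -0.1  0.2  0.2 -0.  -0.2 -0.  -0.  -0. ]
```

```bash
cat >> kin.py <<'E'
K=[-0.0025,0.1117,0.2733,0.4203,0.0654,0.5714,0.255,0.0007]
LO=np.array([-179.4,-58.2,7.3,-54.2,12,-157]);HI=np.array([179.4,129.4,145.4,234.2,165,157])
TM=np.array([[0,0,-1],[0,1,0],[1,0,0]]).T  # tool cols in flange: x=c2,y=c1,z=-c0
def ik(pos,R,q0):
    Rf=R*Ro.from_matrix(np.array([[0,0,1],[0,1,0],[-1,0,0]]))  # flange from tool: c0=-z,c1=y,c2=x
    def f(q):
        p,Rq=fk(q,K); return np.r_[(p-pos)*10,(Rq.inv()*Rf).as_rotvec()]
    best=None
    for s in [q0]+[np.clip(np.array(q0)+d,LO+.1,HI-.1) for d in ([40,0,0,0,0,0],[-40,0,0,0,0,0],[0,0,0,40,0,40],[0,0,0,0,0,-80],[0,0,0,0,0,80])]:
        r=least_squares(f,s,bounds=(LO,HI),x_scale=30.)
        e=np.abs(r.fun).max()
        if best is None or e<best[1]-1e-4: best=(r.x,e)
        if e<1e-3: break
    return best
E
python3 - <<'E'
from kin import *
p,R,s=cur()
print(ik(p,R,s['joints']))
hh=lambda d:pose(HP,[(-.1108+d*.7071,0,.1114+d*.7071)])[0]
q0=s['joints']
for t in(45,50,55,60,70,75):
  print('tilt',t)
  for b,d in((.1,0),(.05,0),(0,0),(0,.05),(0,.1),(0,.15),(0,.2)):
    R=frame(HP[2],t,0,'u'); pos=hh(d)-R.apply([b-.0187,0,0]); q,e=ik(pos,R,q0); print(b,d,q.round(0),round(e,3))
E
```

```text
(array([-56.89373136, -34.81762449, 140.30738549,  46.38945398,
        60.50565278, -81.77579667]), np.float64(2.500204904221093e-13))
tilt 45
0.1 0 [-63. -21. 138.  52.  57. -97.] 0.0
0.05 0 [ -58.  -12.  136.   57.   49. -100.] 0.0
0 0 [ -53.   -3.  132.   63.   43. -105.] 0.0
0 0.05 [-48.  -4. 128.  59.  42. -96.] 0.0
0 0.1 [-44.  -3. 124.  55.  42. -87.] 0.0
0 0.15 [-41.  -3. 119.  51.  42. -80.] 0.0
0 0.2 [-38.  -1. 113.  47.  43. -72.] 0.0
tilt 50
0.1 0 [-60. -21. 136.  45.  56. -89.] 0.0
0.05 0 [-55. -12. 134.  49.  48. -92.] 0.0
0 0 [-51.  -3. 131.  54.  42. -95.] 0.0
0 0.05 [-47.  -3. 126.  50.  42. -87.] 0.0
0 0.1 [-43.  -3. 122.  46.  43. -79.] 0.0
0 0.15 [-40.  -2. 116.  42.  44. -72.] 0.0
0 0.2 [-37.  -1. 111.  38.  45. -65.] 0.0
tilt 55
0.1 0 [-56. -20. 133.  38.  56. -81.] 0.0
0.05 0 [-52. -11. 131.  41.  48. -83.] 0.0
0 0 [-49.  -3. 129.  45.  42. -86.] 0.0
0 0.05 [-45.  -3. 124.  41.  43. -78.] 0.0
0 0.1 [-41.  -2. 119.  37.  44. -71.] 0.0
0 0.15 [-38.  -1. 114.  34.  46. -64.] 0.0
0 0.2 [-36.   1. 108.  31.  48. -58.] 0.0
tilt 60
0.1 0 [-53. -18. 130.  31.  56. -74
[... 165 characters left out ...]
-64.] 0.0
0 0.15 [-37.   0. 112.  27.  49. -58.] 0.0
0 0.2 [-34.   2. 106.  25.  51. -53.] 0.0
tilt 70
0.1 0 [-46. -13. 123.  19.  59. -61.] 0.0
0.05 0 [-45.  -7. 123.  20.  53. -61.] 0.0
0 0 [-43.   0. 122.  21.  46. -62.] 0.0
0 0.05 [-40.   1. 117.  19.  50. -57.] 0.0
0 0.1 [-37.   2. 112.  17.  53. -52.] 0.0
0 0.15 [-34.   3. 106.  16.  56. -48.] 0.0
0 0.2 [-32.   5. 100.  14.  59. -44.] 0.0
tilt 75
0.1 0 [-43. -10. 120.  13.  62. -55.] 0.0
0.05 0 [-42.  -5. 120.  14.  55. -56.] 0.0
0 0 [-41.   2. 120.  15.  49. -56.] 0.0
0 0.05 [-38.   2. 115.  13.  53. -51.] 0.0
0 0.1 [-35.   4. 109.  12.  56. -47.] 0.0
0 0.15 [-33.   5. 104.  11.  60. -44.] 0.0
0 0.2 [-31.   7.  97.  10.  64. -41.] 0.0
```

```bash
python3 - <<'E'
from h import *
h=pose(HP,[(-.1108,0,.1114)])[0]
R=frame(HP[2],45,0,'u'); to(h-R.apply([.08,0,0]),R,True); to(h,R,True)
E
```

```text
delta [ 49.9 -56.4 -45. ] twist [-0.006 -0.004 -0.002] rows>= 2.1
delta [129.9 -56.5 -44.6] twist [-0.006 -0.004 -0.002] rows>= 3.6
```

{"api": "play_rows", "payload": {
  "targets": [
    {"delta_pos": [10,-14,-11],"twist": [-0.002,-0.001,0],"jaw": 0.7},
    {"delta_pos": [20,-28,-22],"twist": [-0.003,-0.002,-0.001],"jaw": 0.7},
    {"delta_pos": [35,-42,-33],"twist": [-0.005,-0.003,-0.002],"jaw": 0.7},
    {"delta_pos": [50,-56,-45],"twist": [-0.006,-0.004,-0.002],"jaw": 0.7},
    {"delta_pos": [50,-56,-45],"twist": [-0.006,-0.004,-0.002],"jaw": 0.7},
    {"delta_pos": [50,-56,-45],"twist": [-0.006,-0.004,-0.002],"jaw": 0.7}
  ]
}}

```text
clock: 3.68
tool_pos: [0.4438, -0.2094, 0.1576]
eef_rot: [-0.0, 45.0, 7.2]
wrist_force: [-0.4, 1.2, -0.5]
opening: 0.699
```

```bash
python3 st.py; python3 - <<'E'
from h import *
c=bot.calibration('wrist'); im=bot.grab_frame('wrist')[:,:,::-1].copy(); cv2.imwrite('pics/w1.png',im)
for n,b in (('bar',[(-.1108,.055,.1114),(-.1108,-.055,.1114)]),):
    print(proj('wrist',pose(HP,b),c))
    cv2.polylines(im,[np.int32(proj('wrist',pose(HP,b),c))],False,(0,0,255),1)
cv2.imwrite('pics/w1o.png',im)
h=pose(HP,[(-.1108,0,.1114)])[0]
R=frame(HP[2],45,0,'u'); to(h,R,True)
E
```

```text
3.6833 [ 0.4438 -0.2094  0.1576] x [ 0.702  0.089 -0.706] z [0.701 0.089 0.708]
j [-59.8 -18.1 137.3  53.5  54.1 -97.5] F [-0.4  1.2 -0.5] T [-0.02  0.34  0.02] op 0.699
[[311.08436756 146.33822658]
 [310.42130838 306.73696176]]
delta [79.6 -7.5 -6.3] twist [ 0.012  0.002 -0.008] rows>= 1.9
```

View pics/w1o.png

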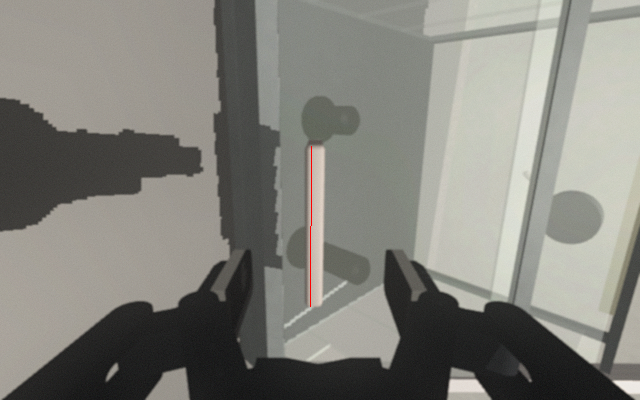

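{"api": "play_rows", "payload": {
  "targets": [
    {"delta_pos": [20,-7,-3],"twist": [0.012,0.002,-0.008],"jaw": 0.7},
    {"delta_pos": [40,-7,-3],"twist": [0.012,0.002,-0.008],"jaw": 0.7},
    {"delta_pos": [58,-7,-3],"twist": [0.012,0.002,-0.008],"jaw": 0.7},
    {"delta_pos": [70,-7,-3],"twist": [0.012,0.002,-0.008],"jaw": 0.7},
    {"delta_pos": [79,-7,-3],"twist": [0.012,0.002,-0.008],"jaw": 0.7},
    {"delta_pos": [79,-7,-3],"twist": [0.012,0.002,-0.008],"jaw": 0.7},
    {"delta_pos": [79,-7,-3],"twist": [0.012,0.002,-0.008],"jaw": 0.7}
  ]
}}

```text
clock: 4.32
tool_pos: [0.4989, -0.2101, 0.1022]
eef_rot: [-0.2, 44.9, 6.3]
wrist_force: [0.2, -0.6, 0.9]
opening: 0.701
```

```bash
python3 st.py; python3 - <<'E'
from h import *
im=bot.grab_frame('wrist')[:,:,::-1].copy(); cv2.imwrite('pics/w2.png',im)
E
```

```text
4.3167 [ 0.4989 -0.2101  0.1022] x [ 0.704  0.078 -0.706] z [0.701 0.082 0.708]
j [ -52.3   -2.9  132.1   62.6   42.9 -104.1] F [ 0.2 -0.6  0.9] T [-0.07  0.33 -0.01] op 0.701
```

View pics/w2.png

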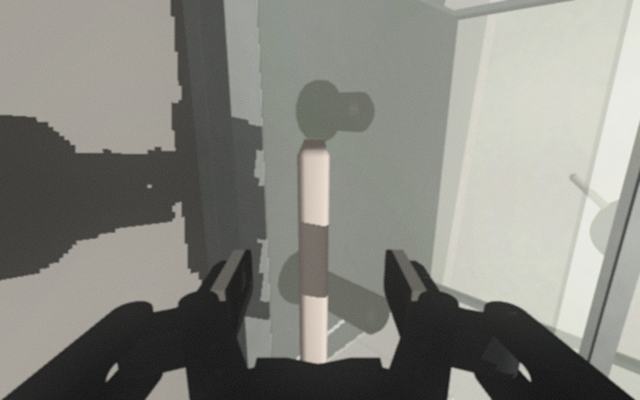

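{"api": "play_rows", "payload": {
  "targets": [
    {"delta_pos": [0,0,0],"twist": [0,0,0],"jaw": 0.3},
    {"delta_pos": [0,0,0],"twist": [0,0,0],"jaw": 0.05},
    {"delta_pos": [0,0,0],"twist": [0,0,0],"jaw": 0.0},
    {"delta_pos": [0,0,0],"twist": [0,0,0],"jaw": 0.0},
    {"delta_pos": [0,0,0],"twist": [0,0,0],"jaw": 0.0},
    {"delta_pos": [0,0,0],"twist": [0,0,0],"jaw": 0.0},
    {"delta_pos": [0,0,0],"twist": [0,0,0],"jaw": 0.0}
  ]
}}

```text
clock: 4.95
tool_pos: [0.4977, -0.2108, 0.1007]
eef_rot: [-0.1, 45.0, 6.3]
wrist_force: [-13.7, 0.2, 9.0]
opening: 0.126
```

```bash
python3 st.py; python3 - <<'E'
from h import *
im=bot.grab_frame('wrist')[:,:,::-1].copy(); cv2.imwrite('pics/w3.png',im)
p,R,s=cur(); u=frame(HP[2],45,0,'u').apply([0,0,1]); print('per 200mm up slope', (R.inv().apply(u)*200).round(1))
E
```

```text
4.95 [ 0.4977 -0.2108  0.1007] x [ 0.702  0.078 -0.707] z [0.703 0.08  0.707]
j [ -52.5   -2.8  132.2   62.5   42.9 -104.2] F [-13.7   0.2   9. ] T [0.1  0.92 0.14] op 0.126
per 200mm up slope [-1.e-01 -1.e-01  2.e+02]
```

View pics/w3.png

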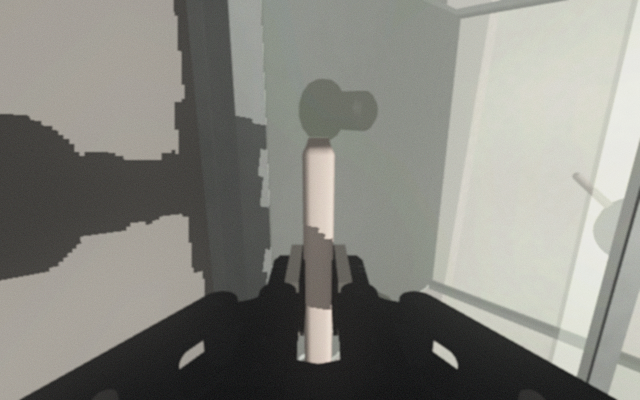

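{"api": "play_rows", "payload": {
  "targets": [
    {"delta_pos": [-1,0,5],"twist": [0,0,0],"jaw": 0.0},
    {"delta_pos": [-1,0,12],"twist": [0,0,0],"jaw": 0.0},
    {"delta_pos": [-1,0,21],"twist": [0,0,0],"jaw": 0.0},
    {"delta_pos": [-1,0,30],"twist": [0,0,0],"jaw": 0.0},
    {"delta_pos": [-1,0,40],"twist": [0,0,0],"jaw": 0.0},
    {"delta_pos": [-1,0,50],"twist": [0,0,0],"jaw": 0.0}
  ]
}}

```text
clock: 5.5
tool_pos: [0.5316, -0.207, 0.1349]
eef_rot: [-0.1, 45.2, 6.2]
wrist_force: [1.1, -4.5, -8.7]
opening: 0.127
```

```bash
python3 st.py
```

```text
5.5 [ 0.5316 -0.207   0.1349] x [ 0.7    0.076 -0.71 ] z [0.705 0.079 0.704]
j [-48.2  -3.6 128.2  58.4  42.2 -95.2] F [ 1.1 -4.5 -8.7] T [-0.71  1.23 -0.51] op 0.127
```

{"api": "play_rows", "payload": {
  "targets": [
    {"delta_pos": [0,0,12],"twist": [0,0,0],"jaw": 0.0},
    {"delta_pos": [0,0,26],"twist": [0,0,0],"jaw": 0.0},
    {"delta_pos": [0,0,40],"twist": [0,0,0],"jaw": 0.0},
    {"delta_pos": [0,0,55],"twist": [0,0,0],"jaw": 0.0},
    {"delta_pos": [0,0,70],"twist": [0,0,0],"jaw": 0.0},
    {"delta_pos": [0,0,85],"twist": [0,0,0],"jaw": 0.0},
    {"delta_pos": [0,0,100],"twist": [0,0,0],"jaw": 0.0},
    {"delta_pos": [0,0,114],"twist": [0,0,0],"jaw": 0.0},
    {"delta_pos": [0,0,126],"twist": [0,0,0],"jaw": 0.0},
    {"delta_pos": [0,0,132],"twist": [0,0,0],"jaw": 0.0}
  ]
}}

```text
clock: 6.33
tool_pos: [0.626, -0.1965, 0.23]
eef_rot: [-0.2, 45.0, 6.2]
wrist_force: [1.7, -2.9, -4.4]
opening: 0.123
```

```bash
python3 st.py
```

```text
6.3333 [ 0.626  -0.1965  0.23  ] x [ 0.703  0.077 -0.707] z [0.703 0.08  0.707]
j [-38.9  -1.9 114.9  47.7  42.6 -74.5] F [ 1.7 -2.9 -4.4] T [-0.44  0.54 -0.48] op 0.123
```

{"api": "play_rows", "payload": {
  "targets": [
    {"delta_pos": [0,0,5],"twist": [0,0,0],"jaw": 0.0},
    {"delta_pos": [0,0,10],"twist": [0,0,0],"jaw": 0.0},
    {"delta_pos": [0,0,12],"twist": [0,0,0],"jaw": 0.0},
    {"delta_pos": [0,0,12],"twist": [0,0,0],"jaw": 0.0}
  ]
}}

```text
clock: 6.67
tool_pos: [0.6342, -0.1956, 0.2382]
eef_rot: [-0.1, 45.0, 6.2]
wrist_force: [9.3, -3.8, -5.9]
opening: 0.127
```

```bash
python3 st.py
```

```text
6.6667 [ 0.6342 -0.1956  0.2382] x [ 0.703  0.077 -0.707] z [0.703 0.079 0.707]
j [-38.2  -1.5 113.6  46.8  42.8 -72.8] F [ 9.3 -3.8 -5.9] T [-0.47  0.19 -0.44] op 0.127
```

{"api": "play_rows", "payload": {
  "targets": [
    {"delta_pos": [0,0,0],"twist": [0,0,0],"jaw": 0.2},
    {"delta_pos": [0,0,0],"twist": [0,0,0],"jaw": 0.3},
    {"delta_pos": [0,0,0],"twist": [0,0,0],"jaw": 0.4},
    {"delta_pos": [0,0,0],"twist": [0,0,0],"jaw": 0.5},
    {"delta_pos": [0,0,0],"twist": [0,0,0],"jaw": 0.6},
    {"delta_pos": [0,0,0],"twist": [0,0,0],"jaw": 0.6}
  ]
}}

```text
clock: 7.17
tool_pos: [0.6339, -0.1951, 0.2388]
eef_rot: [-0.1, 45.0, 6.3]
wrist_force: [0.0, 0.3, -0.1]
opening: 0.602
```

```bash
python3 st.py; python3 - <<'E'
from h import *
im=bot.grab_frame('wrist')[:,:,::-1].copy(); cv2.imwrite('pics/w4.png',im)
E
```

```text
7.1667 [ 0.6339 -0.1951  0.2388] x [ 0.703  0.078 -0.707] z [0.702 0.08  0.707]
j [-38.2  -1.6 113.6  46.8  42.9 -72.9] F [ 0.   0.3 -0.1] T [-0.06  0.33 -0.03] op 0.602
```

View pics/w4.png

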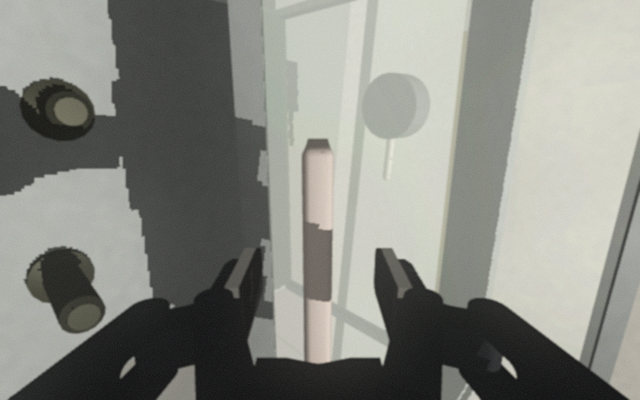

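{"api": "play_rows", "payload": {
  "targets": [
    {"delta_pos": [-15,0,0],"twist": [0,0,0],"jaw": 0.6},
    {"delta_pos": [-35,0,0],"twist": [0,0,0],"jaw": 0.6},
    {"delta_pos": [-60,0,0],"twist": [0,0,0],"jaw": 0.6},
    {"delta_pos": [-85,0,0],"twist": [0,0,0],"jaw": 0.6},
    {"delta_pos": [-110,0,0],"twist": [0,0,0],"jaw": 0.6},
    {"delta_pos": [-110,0,0],"twist": [0,0,0],"jaw": 0.6}
  ]
}}

```text
clock: 7.72
tool_pos: [0.5562, -0.2051, 0.3212]
eef_rot: [-0.6, 44.7, 5.9]
wrist_force: [0.2, -0.4, 0.0]
opening: 0.603
```

```bash
python3 st.py; python3 - <<'E'
from h import *
c=bot.calibration('wrist')
im=bot.grab_frame('wrist')[:,:,::-1].copy(); cv2.imwrite('pics/w5.png',im)
for q in('tall_plug','short_plug'): print(q,bot.boxes_of('wrist',q)[:2])
np.save('c5.npy',c,allow_pickle=True)
im=bot.grab_frame('top')[:,:,::-1].copy(); cv2.imwrite('pics/t5.png',cv2.resize(im[40:260,200:500],(800,587),interpolation=cv2.INTER_CUBIC))
for q in('tall_plug','short_plug'): print(q,bot.boxes_of('top',q)[:2])
E
```

```text
7.7167 [ 0.5562 -0.2051  0.3212] x [ 0.707  0.073 -0.704] z [0.699 0.082 0.711]
j [-45.6 -16.9 118.1  42.6  55.2 -69.8] F [ 0.2 -0.4  0. ] T [-0.02  0.29 -0.06] op 0.603
tall_plug [{'box': [110.5, 203.4, 167.6, 253.4], 'confidence': 0.82}]
short_plug [{'box': [109.8, 82.3, 160.8, 126.6], 'confidence': 0.89}]
tall_plug []
short_plug [{'box': [354.7, 171.1, 368.2, 186.2], 'confidence': 0.63}, {'box': [328.3, 57.6, 444.4, 153.1], 'confidence': 0.25}]
```

View pics/w5.png

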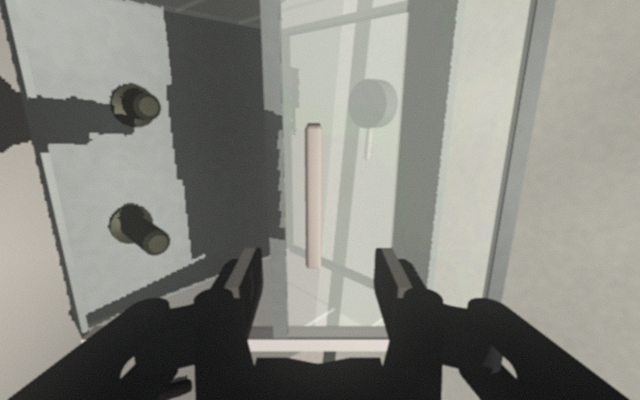

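View pics/t5.png

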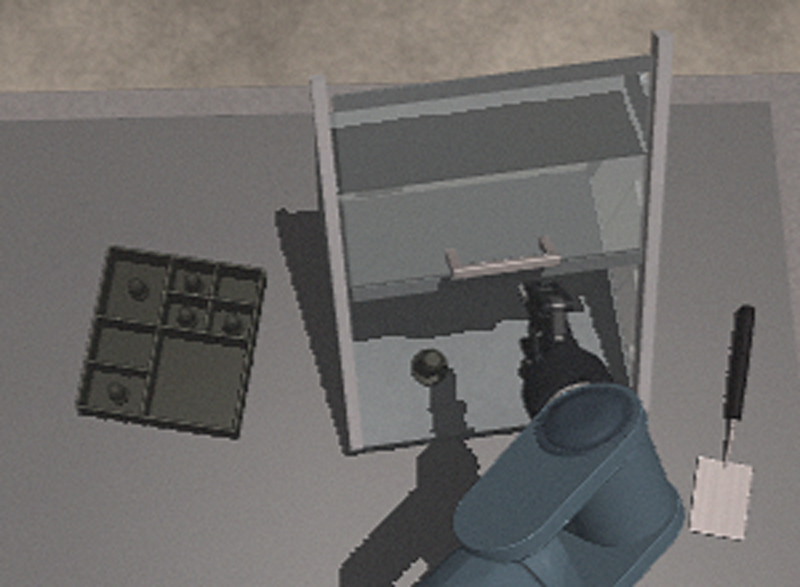

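```bash
python3 - <<'E'
from h import *
c=np.load('c5.npy',allow_pickle=True).item()
im=cv2.imread('pics/w5.png')
def d(p):
  return pose([-HP[0],-HP[1],0],[p])[0]
for uv,z in (((154,242),.1),((130,224),.026)):
    P=plane('wrist',uv,z,c); a=HP[2]; q=P[:2]-HP[:2]; print(P.round(4),'hood',(np.cos(a)*q[0]+np.sin(a)*q[1]).round(4),(-np.sin(a)*q[0]+np.cos(a)*q[1]).round(4))
th=np.linspace(0,2*np.pi,40)
P0=[.562,-.2604]
for r,z in((.022,.02),(.022,.026),(.013,.1)):
    cv2.polylines(im,[np.int32(np.round(proj('wrist',[(P0[0]+r*np.cos(t),P0[1]+r*np.sin(t),z) for t in th],c)*8))],True,(0,0,255),1,cv2.LINE_AA,3)
cv2.imwrite('pics/w5z.png',cv2.resize(im[180:290,80:220],(764,600),interpolation=cv2.INTER_CUBIC))
E
```

```text
[ 0.5621 -0.2612  0.1   ] hood -0.0383 -0.0576
[ 0.5636 -0.2624  0.026 ] hood -0.0369 -0.0589
```

View pics/w5z.png

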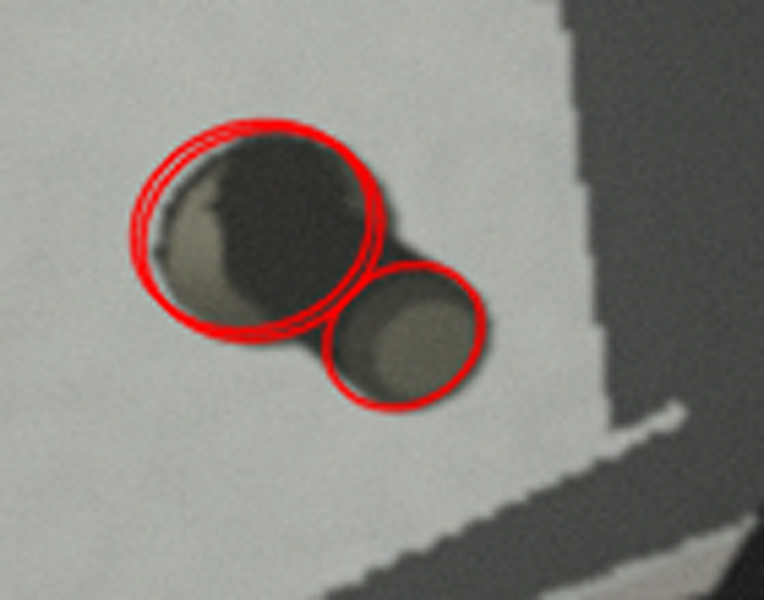

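```bash
python3 - <<'E'
from kin import *
p,R0,s=cur(); q0=s['joints']
g=np.array([.563,-.261,.080])
for t in(60,70,80):
  for f in(0,1):
    R=frame(HP[2],t,f,'y'); print(t,f)
    for b in (.13,0):
      q,e=ik(g-R.apply([b-.0187,0,0]),R,q0); print(b,q.round(0),round(e,3))
    to(g-R.apply([.13,0,0]),R,True)
E
```

```text
60 0
0.13 [ -49.   -4.  118.   27.   52. -157.] 0.045
0 [ -42.   13.  113.   30.   39. -157.] 0.066
delta [  58.5  -58.3 -137.2] twist [-1.562  0.205  0.204] rows>= 12.7
60 1
0.13 [-50.  -4. 119.  32.  53.  17.] 0.0
0 [-44.  13. 114.  38.  39.  13.] 0.0
delta [  58.5  -58.3 -137.2] twist [ 1.561  0.204 -0.205] rows>= 12.7
70 0
0.13 [ -45.   -0.  111.   18.   57. -150.] 0.0
0 [ -41.   15.  109.   21.   44. -151.] 0.0
delta [  65.1  -58.3 -118.9] twist [-1.544  0.342  0.34 ] rows>= 12.9
70 1
0.13 [-45.  -0. 111.  18.  57.  30.] 0.0
0 [-41.  15. 109.  21.  44.  29.] 0.0
delta [  65.1  -58.3 -118.9] twist [ 1.543  0.34  -0.342] rows>= 12.9
80 0
0.13 [ -40.    6.  104.    8.   64. -139.] 0.0
0 [ -38.   18.  104.    9.   51. -140.] 0.0
delta [  74.8  -58.3 -102.1] twist [-1.518  0.478  0.477] rows>= 13.3
80 1
0.13 [-40.   6. 104.   8.  64.  41.] 0.0
0 [-38.  18. 104.   9.  51.  40.] 0.0
delta [  74.8  -58.3 -102.1] twist [ 1.517  0.477 -0.478] rows>= 13.3
```

{"api": "play_rows", "payload": {
  "targets": [
    {"delta_pos": [0,-4,-20],"twist": [0.115,0.025,-0.025],"jaw": 0.6},
    {"delta_pos": [0,-8,-45],"twist": [0.23,0.05,-0.05],"jaw": 0.6},
    {"delta_pos": [5,-16,-70],"twist": [0.345,0.075,-0.075],"jaw": 0.6},
    {"delta_pos": [15,-25,-95],"twist": [0.46,0.1,-0.1],"jaw": 0.6},
    {"delta_pos": [30,-40,-119],"twist": [0.575,0.125,-0.125],"jaw": 0.6},
    {"delta_pos": [40,-50,-119],"twist": [0.69,0.15,-0.15],"jaw": 0.6},
    {"delta_pos": [50,-58,-119],"twist": [0.805,0.175,-0.175],"jaw": 0.7},
    {"delta_pos": [55,-58,-119],"twist": [0.92,0.2,-0.2],"jaw": 0.8},
    {"delta_pos": [60,-58,-119],"twist": [1.035,0.225,-0.225],"jaw": 0.8},
    {"delta_pos": [65,-58,-119],"twist": [1.15,0.25,-0.25],"jaw": 0.8}
  ]
}}

```text
clock: 8.85
tool_pos: [0.5254, -0.2651, 0.1846]
eef_rot: [59.9, 63.7, -2.1]
wrist_force: [-0.3, -0.4, 0.8]
opening: 0.797
```

{"api": "play_rows", "payload": {
  "targets": [
    {"delta_pos": [0,0,0],"twist": [0,0,0],"jaw": 0.8}
  ]
}}

```text
clock: 8.93
tool_pos: [0.5261, -0.2653, 0.1851]
eef_rot: [59.6, 63.6, -2.1]
wrist_force: [0.3, -0.1, 0.3]
opening: 0.8
```

```bash
python3 st.py; python3 - <<'E'
from kin import *
g=np.array([.563,-.261,.080]); R=frame(HP[2],70,1,'y'); to(g-R.apply([.13,0,0]),R,True)
E
```

```text
8.9333 [ 0.5261 -0.2653  0.1851] x [ 0.444 -0.016 -0.896] z [ 0.422 -0.878  0.225]
j [-45.6  -3.3 115.9  23.6  50.1   3.6] F [ 0.3 -0.1  0.3] T [0.05 0.17 0.04] op 0.8
delta [ 0.  -0.9 -0.5] twist [ 0.393  0.086 -0.093] rows>= 3.3
```

{"api": "play_rows", "payload": {
  "targets": [
    {"delta_pos": [0,0,0],"twist": [0.1,0.022,-0.023],"jaw": 0.8},
    {"delta_pos": [0,-1,0],"twist": [0.2,0.043,-0.046],"jaw": 0.8},
    {"delta_pos": [0,-1,0],"twist": [0.3,0.065,-0.07],"jaw": 0.8},
    {"delta_pos": [0,-1,0],"twist": [0.393,0.086,-0.093],"jaw": 0.8},
    {"delta_pos": [0,-1,0],"twist": [0.393,0.086,-0.093],"jaw": 0.8},
    {"delta_pos": [0,-1,0],"twist": [0.393,0.086,-0.093],"jaw": 0.8}
  ]
}}

```text
clock: 9.43
tool_pos: [0.5243, -0.266, 0.1853]
eef_rot: [89.4, 69.9, 6.1]
wrist_force: [-0.8, 1.2, -0.7]
opening: 0.799
```

```bash
python3 st.py; python3 - <<'E'
from kin import *
c=bot.calibration('wrist')
im=bot.grab_frame('wrist')[:,:,::-1].copy(); cv2.imwrite('pics/w6.png',im)
th=np.linspace(0,2*np.pi,40);P0=[.563,-.261]
for r,z in((.022,.02),(.022,.026),(.013,.1)):
    cv2.polylines(im,[np.int32(np.round(proj('wrist',[(P0[0]+r*np.cos(t),P0[1]+r*np.sin(t),z) for t in th],c)*8))],True,(0,0,255),1,cv2.LINE_AA,3)
cv2.imwrite('pics/w6o.png',im)
g=np.array([.563,-.261,.080]); R=frame(HP[2],70,1,'y'); to(g,R,True)
E
```

```text
9.4333 [ 0.5243 -0.266   0.1853] x [ 0.342  0.037 -0.939] z [ 0.117 -0.993  0.004]
j [-4.480e+01 -1.000e-01  1.115e+02  1.850e+01  5.700e+01  2.990e+01] F [-0.8  1.2 -0.7] T [-0.11  0.16 -0.  ] op 0.799
delta [131.    0.6  -0.7] twist [ 0.005  0.002 -0.001] rows>= 3.1
```

View pics/w6o.png

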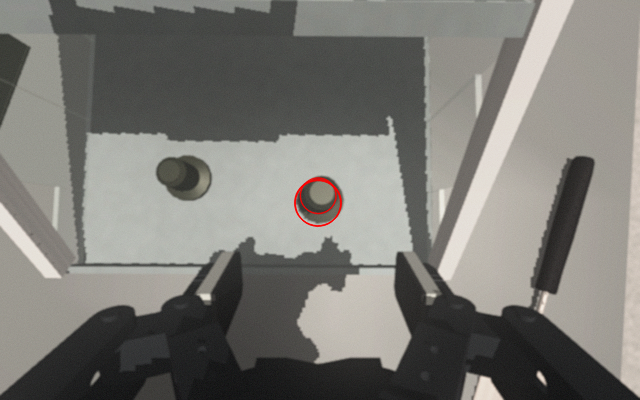

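```bash
python3 - <<'E'
from kin import *
c=bot.calibration('wrist')
im=cv2.imread('pics/w6.png'); th=np.linspace(0,2*np.pi,40);P0=[.5665,-.2615]
for r,z in((.022,.02),(.022,.026),(.013,.1)):
    cv2.polylines(im,[np.int32(np.round(proj('wrist',[(P0[0]+r*np.cos(t),P0[1]+r*np.sin(t),z) for t in th],c)*8))],True,(0,0,255),1,cv2.LINE_AA,3)
cv2.imwrite('pics/w6z.png',cv2.resize(im[150:250,260:380],(720,600),interpolation=cv2.INTER_CUBIC))
g=np.array([.5665,-.2615,.080]); R=frame(HP[2],70,1,'y'); to(g,R,True)
E
```

```text
delta [132.1   3.8   0.2] twist [ 0.005  0.002 -0.001] rows>= 3.2
```

View pics/w6z.png

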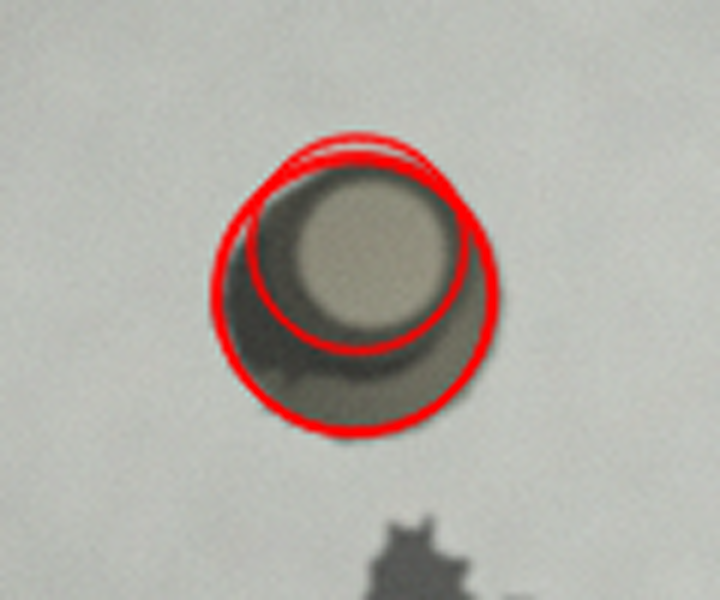

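{"api": "play_rows", "payload": {
  "targets": [
    {"delta_pos": [25,3,0.5],"twist": [0.005,0.002,0],"jaw": 0.8},
    {"delta_pos": [50,3.5,0.5],"twist": [0.005,0.002,0],"jaw": 0.8},
    {"delta_pos": [75,3.5,0.5],"twist": [0.005,0.002,0],"jaw": 0.8},
    {"delta_pos": [100,3.5,0.5],"twist": [0.005,0.002,0],"jaw": 0.8},
    {"delta_pos": [120,3.5,0.5],"twist": [0.005,0.002,0],"jaw": 0.8},
    {"delta_pos": [132,3.5,0.5],"twist": [0.005,0.002,0],"jaw": 0.8},
    {"delta_pos": [132,3.5,0.5],"twist": [0.005,0.002,0],"jaw": 0.8},
    {"delta_pos": [132,3.5,0.5],"twist": [0.005,0.002,0],"jaw": 0.8}
  ]
}}

```text
clock: 10.15
tool_pos: [0.5721, -0.261, 0.0623]
eef_rot: [90.2, 70.0, 6.6]
wrist_force: [1.1, 0.2, 0.3]
opening: 0.8
```

```bash
python3 st.py; python3 - <<'E'
from kin import *
im=bot.grab_frame('wrist')[:,:,::-1].copy(); cv2.imwrite('pics/w7.png',im)
g=np.array([.5655,-.262,.080]); R=frame(HP[2],70,1,'y'); to(g,R,True)
E
```

```text
10.15 [ 0.5721 -0.261   0.0623] x [ 0.34   0.039 -0.94 ] z [ 0.11  -0.994 -0.001]
j [-40.8  15.6 108.8  21.4  43.7  28.8] F [1.1 0.2 0.3] T [-0.06  0.23 -0.02] op 0.8
delta [ 0.8 -1.1 -0.4] twist [-0.003  0.001 -0.002] rows>= 0.0
```

View pics/w7.png

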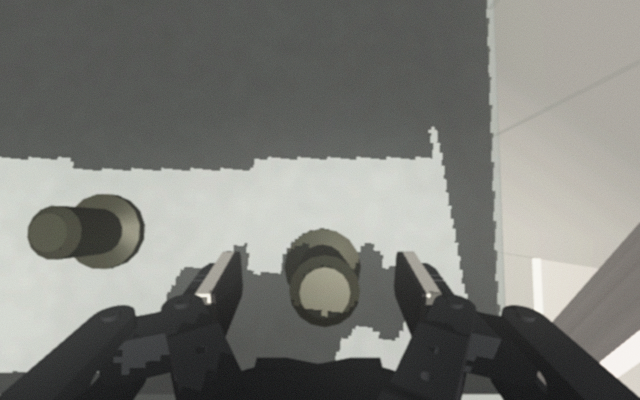

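{"api": "play_rows", "payload": {
  "targets": [
    {"delta_pos": [0,0,2],"twist": [0,0,0],"jaw": 0.6},
    {"delta_pos": [0,0,2],"twist": [0,0,0],"jaw": 0.45},
    {"delta_pos": [0,0,2],"twist": [0,0,0],"jaw": 0.3},
    {"delta_pos": [0,0,2],"twist": [0,0,0],"jaw": 0.15},
    {"delta_pos": [0,0,2],"twist": [0,0,0],"jaw": 0.0},
    {"delta_pos": [0,0,2],"twist": [0,0,0],"jaw": 0.0},
    {"delta_pos": [0,0,2],"twist": [0,0,0],"jaw": 0.0},
    {"delta_pos": [0,0,2],"twist": [0,0,0],"jaw": 0.0}
  ]
}}

```text
clock: 10.87
tool_pos: [0.5734, -0.2642, 0.0642]
eef_rot: [89.9, 69.9, 6.2]
wrist_force: [-2.8, 0.2, 6.9]
opening: 0.287
```

```bash
python3 st.py; python3 - <<'E'
from kin import *
p,R,s=cur(); q0=s['joints']
print('up100',(R.inv().apply([0,0,.1])*1000).round(1), 'hood -x 100',(R.inv().apply([-np.cos(HP[2])*100,-np.sin(HP[2])*100,0])).round(1))
im=bot.grab_frame('wrist')[:,:,::-1].copy(); cv2.imwrite('pics/w8.png',im)
E
```

```text
10.8667 [ 0.5734 -0.2642  0.0642] x [ 0.342  0.037 -0.939] z [ 0.108 -0.994  0.   ]
j [-41.   15.7 108.5  21.4  43.8  28.8] F [-2.8  0.2  6.9] T [0.03 0.34 0.02] op 0.287
up100 [-93.9  34.4   0. ] hood -x 100 [-34.4 -93.9   0.4]
```

View pics/w8.png

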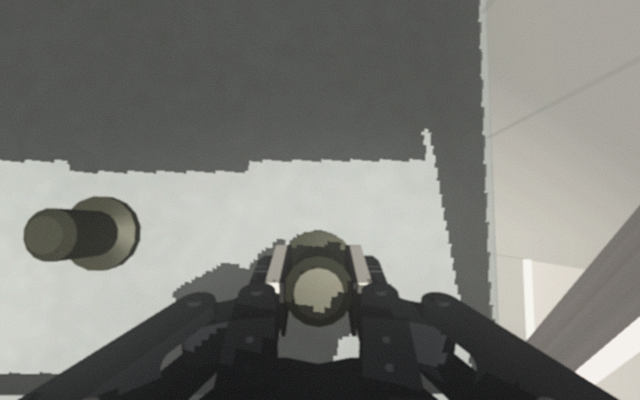

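```bash
python3 - <<'E'
from kin import *
p,R0,s=cur(); q=s['joints']
Rh=frame(HP[2],70,1,'y'); 
w=[(p+[0,0,.06],HP[2]),([.53,-.266,.185],HP[2]),([.46,-.2,.2],HP[2]),([.44,-.1,.2],.05),([.45,0,.2],0),([.47,.08,.2],-.1),([.556,.136,.2],-.175),([.556,.136,.048],-.175)]
for P,y in w:
    R=frame(y,70,1,'y'); q,e=ik(np.array(P),R,q); print(np.round(P,3),y,q.round(0),round(e,4))
to(p+[0,0,.06],Rh); to([.53,-.266,.185],Rh); to([.46,-.2,.2],Rh)
E
```

```text
[ 0.573 -0.264  0.124] 0.11238 [-41.  10. 108.  19.  50.  32.] 0.0
[ 0.53  -0.266  0.185] 0.11238 [-44.   1. 111.  18.  57.  31.] 0.0
[ 0.46 -0.2   0.2 ] 0.11238 [-45. -15. 123.  18.  60.  32.] 0.0
[ 0.44 -0.1   0.2 ] 0.05 [-34. -26. 131.  14.  59.  47.] 0.0
[0.45 0.   0.2 ] 0 [-18. -27. 131.   7.  56.  69.] 0.0
[0.47 0.08 0.2 ] -0.1 [ -4. -21. 127.  -1.  53.  93.] 0.0
[0.556 0.136 0.2  ] -0.175 [  5.  -5. 114.  -6.  51. 108.] 0.0
[0.556 0.136 0.048] -0.175 [  5.  10. 118.  -9.  33. 111.] 0.0
delta [-56.3  20.7   0. ] twist [-0.003  0.002 -0.002] rows>= 1.4
delta [-128.3    0.9   -2.8] twist [-0.003  0.002 -0.002] rows>= 3.1
delta [-163.9  -52.6  -76. ] twist [-0.003  0.002 -0.002] rows>= 4.5
```

{"api": "play_rows", "payload": {
  "targets": [
    {"delta_pos": [-9,3,0],"twist": [0,0,0],"jaw": 0},
    {"delta_pos": [-28,10,0],"twist": [0,0,0],"jaw": 0},
    {"delta_pos": [-56,20,0],"twist": [0,0,0],"jaw": 0},
    {"delta_pos": [-80,15,-1],"twist": [0,0,0],"jaw": 0},
    {"delta_pos": [-105,8,-2],"twist": [0,0,0],"jaw": 0},
    {"delta_pos": [-128,1,-3],"twist": [0,0,0],"jaw": 0},
    {"delta_pos": [-137,-14,-22],"twist": [0,0,0],"jaw": 0},
    {"delta_pos": [-146,-28,-40],"twist": [0,0,0],"jaw": 0},
    {"delta_pos": [-155,-40,-58],"twist": [0,0,0],"jaw": 0},
    {"delta_pos": [-164,-53,-76],"twist": [0,0,0],"jaw": 0}
  ]
}}

```text
clock: 11.75
tool_pos: [0.4582, -0.1987, 0.1991]
eef_rot: [90.2, 70.0, 6.4]
wrist_force: [0.3, -0.5, 0.4]
opening: 0.284
```

{"api": "play_rows", "payload": {
  "targets": [
    {"delta_pos": [0,0,0],"twist": [0,0,0],"jaw": 0}
  ]
}}

```text
clock: 11.83
tool_pos: [0.4572, -0.1971, 0.1989]
eef_rot: [90.3, 70.0, 6.6]
wrist_force: [-0.4, 0.0, -1.6]
opening: 0.285
```

```bash
python3 st.py; python3 - <<'E'
from kin import *
to([.45,0,.2],frame(0,70,1,'y')); to([.45,-.08,.2],frame(0.05,70,1,'y'))
im=bot.grab_frame('wrist')[:,:,::-1].copy(); cv2.imwrite('pics/w9.png',im)
E
```

```text
11.8333 [ 0.4572 -0.1971  0.1989] x [ 0.34   0.039 -0.939] z [ 0.11  -0.994 -0.002]
j [-44.6 -15.2 123.4  17.9  60.1  31.8] F [-0.4  0.  -1.6] T [-0.01  0.21  0.02] op 0.285
delta [   4.2   13.8 -196.7] twist [ 0.103 -0.039 -0.   ] rows>= 4.7
delta [   1.1    5.6 -117.2] twist [ 0.056 -0.022 -0.001] rows>= 2.8
```

View pics/w9.png

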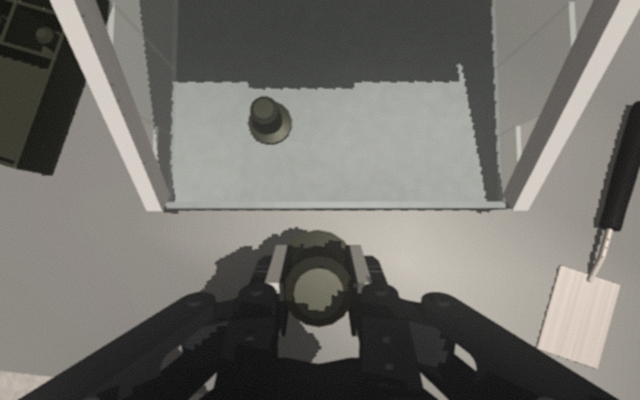

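{"api": "play_rows", "payload": {
  "targets": [
    {"delta_pos": [0,1,-20],"twist": [0.01,-0.004,0],"jaw": 0},
    {"delta_pos": [0,2,-40],"twist": [0.02,-0.008,0],"jaw": 0},
    {"delta_pos": [1,4,-60],"twist": [0.03,-0.012,0],"jaw": 0},
    {"delta_pos": [1,5,-80],"twist": [0.04,-0.016,0],"jaw": 0},
    {"delta_pos": [2,7,-100],"twist": [0.05,-0.02,0],"jaw": 0},
    {"delta_pos": [2,8,-120],"twist": [0.06,-0.023,0],"jaw": 0},
    {"delta_pos": [3,10,-140],"twist": [0.07,-0.027,0],"jaw": 0},
    {"delta_pos": [3,11,-160],"twist": [0.08,-0.031,0],"jaw": 0},
    {"delta_pos": [4,13,-180],"twist": [0.09,-0.035,0],"jaw": 0},
    {"delta_pos": [4,14,-197],"twist": [0.103,-0.039,0],"jaw": 0}
  ]
}}

```text
clock: 12.72
tool_pos: [0.4527, -0.0013, 0.2004]
eef_rot: [90.0, 69.9, -0.2]
wrist_force: [-0.4, -1.4, 0.1]
opening: 0.286
```

{"api": "play_rows", "payload": {
  "targets": [
    {"delta_pos": [0,0,0],"twist": [0,0,0],"jaw": 0}
  ]
}}

```text
clock: 12.8
tool_pos: [0.4524, -0.0001, 0.2002]
eef_rot: [90.1, 69.9, 0.1]
wrist_force: [0.2, -0.7, -1.4]
opening: 0.285
```

```bash
python3 st.py; python3 - <<'E'
from kin import *
R=frame(-.175,70,1,'y'); to([.5,.13,.18],R)
E
```

```text
12.8 [ 4.524e-01 -1.000e-04  2.002e-01] x [ 0.343  0.001 -0.939] z [ 0.002 -1.    -0.   ]
j [-18.  -26.1 131.1   7.4  56.1  68.8] F [ 0.2 -0.7 -1.4] T [-0.03  0.2  -0.04] op 0.285
delta [  35.4   37.9 -130. ] twist [ 0.166 -0.061 -0.001] rows>= 3.4
```

{"api": "play_rows", "payload": {
  "targets": [
    {"delta_pos": [4,4,-16],"twist": [0.02,-0.008,0],"jaw": 0},
    {"delta_pos": [8,9,-32],"twist": [0.04,-0.015,0],"jaw": 0},
    {"delta_pos": [12,14,-48],"twist": [0.06,-0.023,0],"jaw": 0},
    {"delta_pos": [17,19,-65],"twist": [0.083,-0.03,0],"jaw": 0},
    {"delta_pos": [22,24,-81],"twist": [0.105,-0.038,0],"jaw": 0},
    {"delta_pos": [27,29,-98],"twist": [0.125,-0.046,0],"jaw": 0},
    {"delta_pos": [31,34,-114],"twist": [0.146,-0.054,0],"jaw": 0},
    {"delta_pos": [35,38,-130],"twist": [0.166,-0.061,0],"jaw": 0},
    {"delta_pos": [35,38,-130],"twist": [0.166,-0.061,0],"jaw": 0},
    {"delta_pos": [35,38,-130],"twist": [0.166,-0.061,0],"jaw": 0}
  ]
}}

```text
clock: 13.63
tool_pos: [0.5007, 0.1277, 0.1799]
eef_rot: [89.8, 70.0, -10.4]
wrist_force: [0.2, -0.0, 0.0]
opening: 0.292
```

```bash
python3 st.py; python3 - <<'E'
from kin import *
c=bot.calibration('wrist'); im=bot.grab_frame('wrist')[:,:,::-1].copy(); cv2.imwrite('pics/w10.png',im)
for z in(.004,.045): cv2.polylines(im,[np.int32(np.round(proj('wrist',pose(OP,[(-.043+a,-.038+b,z) for a,b in((.053,.053),(.053,-.053),(-.053,-.053),(-.053,.053))]),c)*8))],True,(0,0,255) if z<.01 else (0,255,0),1,cv2.LINE_AA,3)
cv2.imwrite('pics/w10o.png',im)
im=bot.grab_frame('side')[:,:,::-1].copy(); cv2.imwrite('pics/s10.png',cv2.resize(im[95:315,260:480],(600,600),interpolation=cv2.INTER_CUBIC))
E
```

```text
13.6333 [0.5007 0.1277 0.1799] x [ 0.337 -0.062 -0.94 ] z [-0.176 -0.984  0.001]
j [  4.2 -11.3 122.4  -6.5  49.7 107.7] F [ 0.2 -0.   0. ] T [0.06 0.23 0.01] op 0.292
```

View pics/w10o.png

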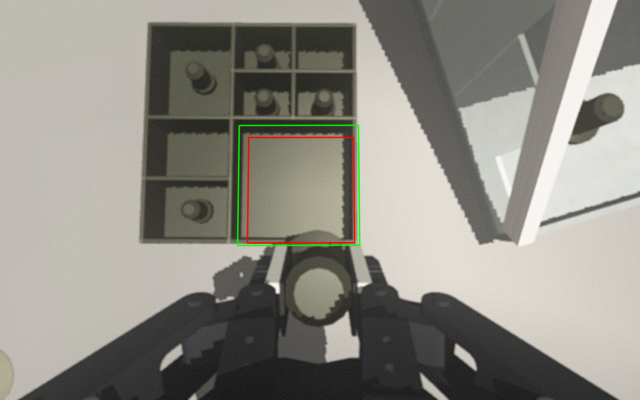

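View pics/s10.png

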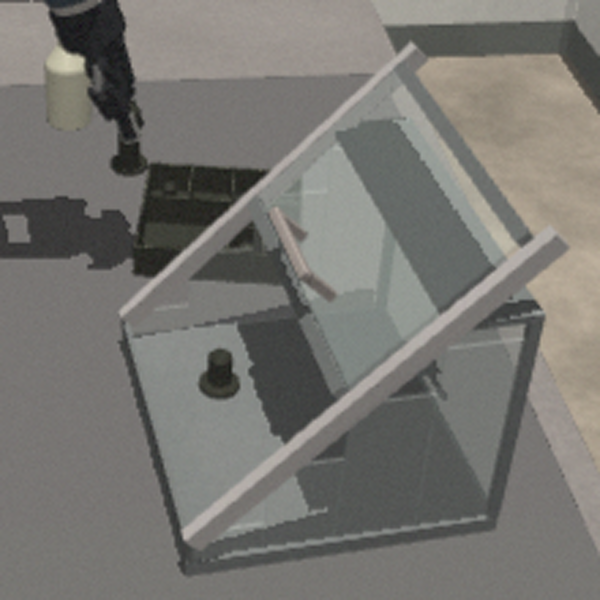

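```bash
python3 - <<'E'
from kin import *
R=frame(-.175,70,1,'y'); to([.568,.138,.13],R); to([.568,.138,.07],R); to([.568,.138,.05],R)
E
```

```text
delta [ 69.3  43.3 -23. ] twist [-0.003  0.002 -0.001] rows>= 2.0
delta [125.6  22.8 -23.1] twist [-0.003  0.002 -0.001] rows>= 3.1
delta [144.4  15.9 -23.1] twist [-0.003  0.002 -0.001] rows>= 3.5
```

{"api": "play_rows", "payload": {
  "targets": [
    {"delta_pos": [17,12,-6],"twist": [0,0,0],"jaw": 0},
    {"delta_pos": [35,24,-12],"twist": [0,0,0],"jaw": 0},
    {"delta_pos": [52,36,-18],"twist": [0,0,0],"jaw": 0},
    {"delta_pos": [69,43,-23],"twist": [0,0,0],"jaw": 0},
    {"delta_pos": [88,36,-23],"twist": [0,0,0],"jaw": 0},
    {"delta_pos": [107,29,-23],"twist": [0,0,0],"jaw": 0},
    {"delta_pos": [120,25,-23],"twist": [0,0,0],"jaw": 0},
    {"delta_pos": [126,23,-23],"twist": [0,0,0],"jaw": 0},
    {"delta_pos": [126,23,-23],"twist": [0,0,0],"jaw": 0}
  ]
}}

```text
clock: 14.48
tool_pos: [0.5672, 0.1376, 0.0683]
eef_rot: [89.7, 70.1, -10.6]
wrist_force: [-0.8, -0.7, -0.3]
opening: 0.285
```

```bash
python3 st.py; python3 - <<'E'
from kin import *
im=bot.grab_frame('wrist')[:,:,::-1].copy(); cv2.imwrite('pics/w11.png',im)
im=bot.grab_frame('side')[:,:,::-1].copy(); cv2.imwrite('pics/s11.png',cv2.resize(im[95:215,270:420],(750,600),interpolation=cv2.INTER_CUBIC))
R=frame(-.175,70,1,'y'); 
for z in(.055,.051,.049,.047): to([.568,.138,z],R)
E
```

```text
14.4833 [0.5672 0.1376 0.0683] x [ 0.335 -0.062 -0.94 ] z [-0.179 -0.984  0.002]
j [  4.8   9.  116.1  -8.8  36.  111.4] F [-0.8 -0.7 -0.3] T [ 0.    0.23 -0.02] op 0.285
delta [14.5 -6.1  0.3] twist [-0.004  0.002 -0.003] rows>= 0.4
delta [18.3 -7.5  0.3] twist [-0.004  0.002 -0.003] rows>= 0.5
delta [20.1 -8.2  0.3] twist [-0.004  0.002 -0.003] rows>= 0.5
delta [22.  -8.9  0.3] twist [-0.004  0.002 -0.003] rows>= 0.6
```

View pics/w11.png

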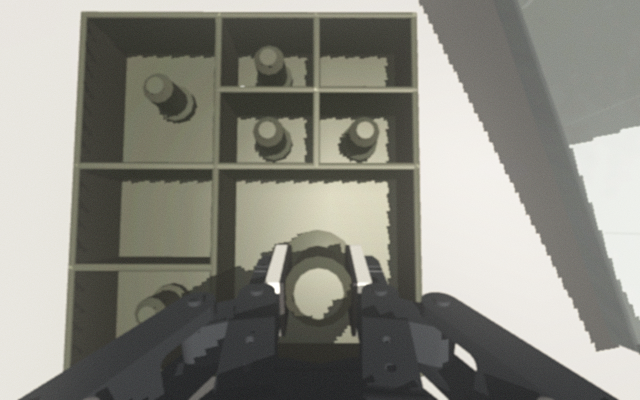

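View pics/s11.png

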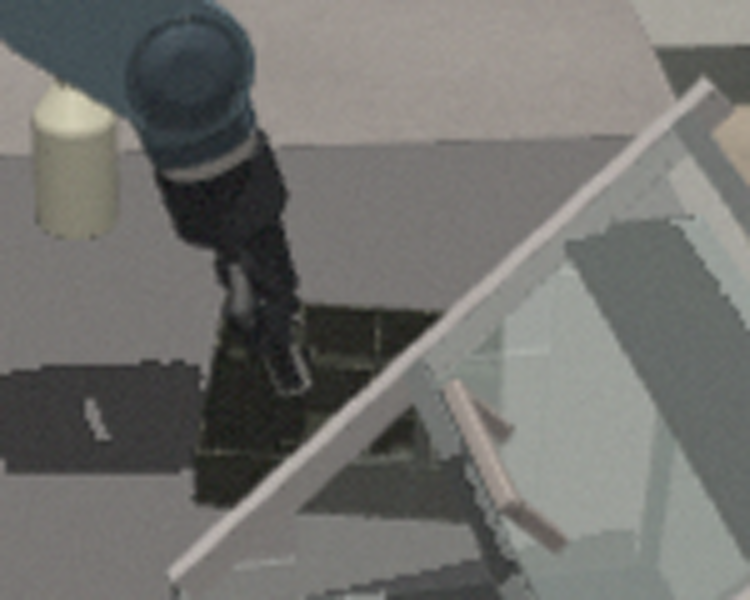

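{"api": "play_rows", "payload": {
  "targets": [
    {"delta_pos": [5,-2,0],"twist": [0,0,0],"jaw": 0},
    {"delta_pos": [10,-4,0],"twist": [0,0,0],"jaw": 0},
    {"delta_pos": [14,-6,0],"twist": [0,0,0],"jaw": 0},
    {"delta_pos": [17,-7,0],"twist": [0,0,0],"jaw": 0},
    {"delta_pos": [17,-7,0],"twist": [0,0,0],"jaw": 0},
    {"delta_pos": [17,-7,0],"twist": [0,0,0],"jaw": 0}
  ]
}}

```text
clock: 15.08
tool_pos: [0.5673, 0.1389, 0.0512]
eef_rot: [89.9, 69.9, -10.4]
wrist_force: [0.7, -0.3, -0.3]
opening: 0.286
```

```bash
python3 st.py
```

```text
15.0833 [0.5673 0.1389 0.0512] x [ 0.337 -0.062 -0.939] z [-0.177 -0.984  0.001]
j [  4.9  10.9 116.2  -9.3  33.9 112. ] F [ 0.7 -0.3 -0.3] T [0.03 0.21 0.  ] op 0.286
```

Expected contact near TCP z = 0.048; stepping down 1 mm at a time.

{"api": "play_rows", "payload": {
  "targets": [
    {"delta_pos": [1,-0.3,0],"twist": [0,0,0],"jaw": 0},
    {"delta_pos": [1.9,-0.7,0],"twist": [0,0,0],"jaw": 0},
    {"delta_pos": [1.9,-0.7,0],"twist": [0,0,0],"jaw": 0}
  ]
}}

```text
clock: 15.33
tool_pos: [0.5674, 0.1389, 0.0495]
eef_rot: [89.9, 69.9, -10.3]
wrist_force: [-0.9, -0.1, -1.6]
opening: 0.286
```

{"api": "play_rows", "payload": {
  "targets": [
    {"delta_pos": [0.9,-0.3,0],"twist": [0,0,0],"jaw": 0},
    {"delta_pos": [0.9,-0.3,0],"twist": [0,0,0],"jaw": 0}
  ]
}}

```text
clock: 15.5
tool_pos: [0.5674, 0.1388, 0.0485]
eef_rot: [89.9, 69.9, -10.3]
wrist_force: [-0.5, 0.2, -0.7]
opening: 0.288
```

```bash
python3 st.py
```

```text
15.5 [0.5674 0.1388 0.0485] x [ 0.338 -0.062 -0.939] z [-0.177 -0.984  0.001]
j [  4.9  11.2 116.2  -9.4  33.5 112.1] F [-0.5  0.2 -0.7] T [0.04 0.2  0.  ] op 0.288
```

{"api": "play_rows", "payload": {
  "targets": [
    {"delta_pos": [0.9,-0.3,0],"twist": [0,0,0],"jaw": 0},
    {"delta_pos": [0.9,-0.3,0],"twist": [0,0,0],"jaw": 0}
  ]
}}

```text
clock: 15.67
tool_pos: [0.568, 0.1389, 0.0482]
eef_rot: [89.9, 69.9, -10.3]
wrist_force: [-2.0, -0.4, 3.1]
opening: 0.283
```

{"api": "play_rows", "payload": {
  "targets": [
    {"delta_pos": [0.9,-0.3,0],"twist": [0,0,0],"jaw": 0},
    {"delta_pos": [0.9,-0.3,0],"twist": [0,0,0],"jaw": 0}
  ]
}}

```text
clock: 15.83
tool_pos: [0.5683, 0.139, 0.0482]
eef_rot: [89.8, 69.9, -10.4]
wrist_force: [-5.8, 0.5, 11.2]
opening: 0.287
```

```bash
python3 st.py
```

```text
15.8333 [0.5683 0.139  0.0482] x [ 0.339 -0.062 -0.939] z [-0.177 -0.984  0.001]
j [  4.9  11.3 116.1  -9.5  33.4 112.2] F [-5.8  0.5 11.2] T [-0.2   0.73 -0.19] op 0.287
```

{"api": "play_rows", "payload": {
  "targets": [
    {"delta_pos": [-0.9,0.3,0],"twist": [0,0,0],"jaw": 0},
    {"delta_pos": [-0.9,0.3,0],"twist": [0,0,0],"jaw": 0.35},
    {"delta_pos": [-0.9,0.3,0],"twist": [0,0,0],"jaw": 0.45},
    {"delta_pos": [-0.9,0.3,0],"twist": [0,0,0],"jaw": 0.55},
    {"delta_pos": [-0.9,0.3,0],"twist": [0,0,0],"jaw": 0.65},
    {"delta_pos": [-0.9,0.3,0],"twist": [0,0,0],"jaw": 0.65}
  ]
}}

```text
clock: 16.33
tool_pos: [0.5674, 0.1388, 0.0474]
eef_rot: [89.9, 69.9, -10.3]
wrist_force: [0.3, -0.6, -0.3]
opening: 0.65
```

```bash
python3 st.py; python3 - <<'E'
from kin import *
im=bot.grab_frame('wrist')[:,:,::-1].copy(); cv2.imwrite('pics/w12.png',im)
E
```

```text
16.3333 [0.5674 0.1388 0.0474] x [ 0.338 -0.062 -0.939] z [-0.178 -0.984  0.001]
j [  4.9  11.3 116.2  -9.4  33.4 112.2] F [ 0.3 -0.6 -0.3] T [ 0.01  0.11 -0.  ] op 0.65
```

View pics/w12.png

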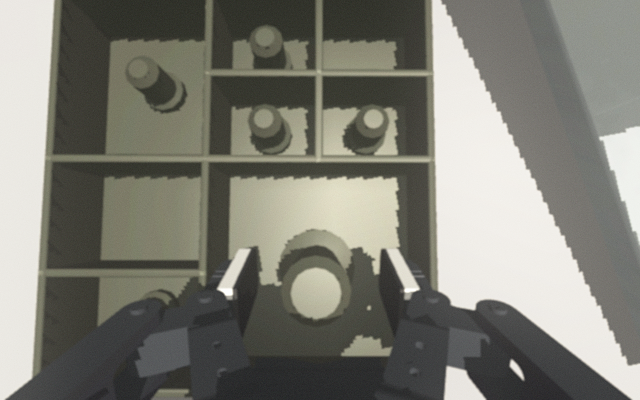

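Released, plug standing between open fingers. Retreat straight back along the tool axis.

{"api": "play_rows", "payload": {
  "targets": [
    {"delta_pos": [-15,0,0],"twist": [0,0,0],"jaw": 0.65},
    {"delta_pos": [-35,0,0],"twist": [0,0,0],"jaw": 0.65},
    {"delta_pos": [-60,0,0],"twist": [0,0,0],"jaw": 0.65},
    {"delta_pos": [-85,0,0],"twist": [0,0,0],"jaw": 0.65},
    {"delta_pos": [-110,0,0],"twist": [0,0,0],"jaw": 0.65},
    {"delta_pos": [-135,0,0],"twist": [0,0,0],"jaw": 0.65},
    {"delta_pos": [-150,-20,0],"twist": [0,0,0],"jaw": 0.65},
    {"delta_pos": [-150,-40,0],"twist": [0,0,0],"jaw": 0.65},
    {"delta_pos": [-150,-40,0],"twist": [0,0,0],"jaw": 0.65}
  ]
}}

```text
clock: 17.13
tool_pos: [0.4772, 0.1552, 0.1738]
eef_rot: [89.8, 70.0, -10.3]
wrist_force: [-0.0, 0.0, -0.9]
opening: 0.649
```

```bash
python3 st.py; python3 - <<'E'
from kin import *
c=bot.calibration('wrist'); a=bot.grab_frame('wrist')[:,:,::-1].copy()
OP2=OP+[.004,.003,0]
b=pose(OP2,[(-.043,-.038,.004)])[0]; th=np.linspace(0,2*np.pi,40); P=[.560,.1395]
for r,z in((.022,.01),(.013,.084)): cv2.polylines(a,[np.int32(np.round(proj('wrist',[(P[0]+r*np.cos(t),P[1]+r*np.sin(t),z) for t in th],c)*8))],True,(0,0,255),1,cv2.LINE_AA,3)
cv2.imwrite('pics/w13.png',a)
im=bot.grab_frame('top')[:,:,::-1].copy(); cv2.imwrite('pics/t13.png',cv2.resize(im[40:260,200:500],(800,587),interpolation=cv2.INTER_CUBIC))
im=bot.grab_frame('side')[:,:,::-1].copy(); cv2.imwrite('pics/s13.png',cv2.resize(im[95:315,260:480],(600,600),interpolation=cv2.INTER_CUBIC))
for n in('top','side'):
  for q in('tall_plug','short_plug','bottle','scraper','sash_handle'): print(n,q,[(d['box'],round(d['confidence'],2)) for d in bot.boxes_of(n,q)[:2]])
E
```

```text
17.1333 [0.4772 0.1552 0.1738] x [ 0.336 -0.061 -0.94 ] z [-0.176 -0.984  0.001]
j [  8.3 -12.7 124.3  -8.2  49.8 112.7] F [-0.   0.  -0.9] T [0.07 0.15 0.04] op 0.649
top tall_plug [([268.0, 173.8, 279.7, 191.0], 0.47)]
top short_plug [([355.2, 173.2, 369.9, 187.7], 0.64)]
top bottle [([145.2, 213.5, 179.8, 236.9], 0.86), ([267.3, 173.8, 280.0, 190.8], 0.5)]
top scraper [([458.7, 156.0, 486.3, 243.8], 0.65), ([324.7, 59.3, 447.2, 154.4], 0.3)]
top sash_handle [([326.6, 59.4, 446.1, 152.1], 0.95)]
side tall_plug [([322.1, 164.9, 327.3, 184.9], 0.68)]
side short_plug [([332.6, 225.8, 347.7, 240.7], 0.76)]
side bottle [([275.0, 114.2, 293.1, 142.5], 0.62)]
side scraper [([272.0, 324.9, 391.7, 350.6], 0.92)]
side sash_handle [([351.1, 117.9, 452.0, 243.6], 0.93)]
```

View pics/w13.png

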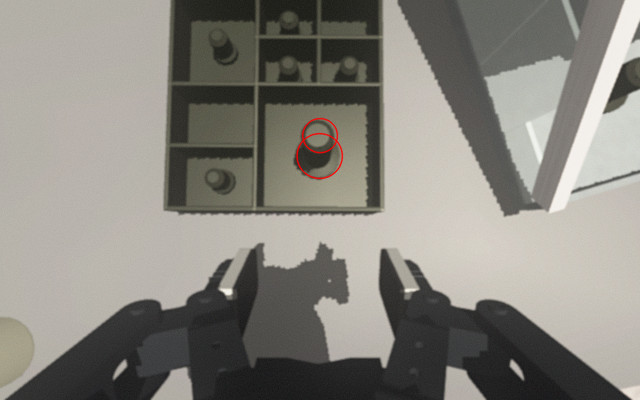

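View pics/t13.png

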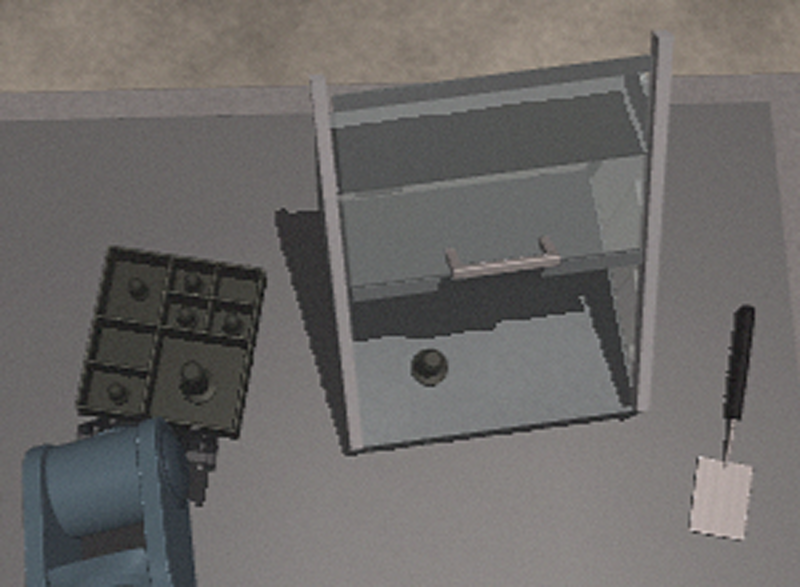

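View pics/s13.png

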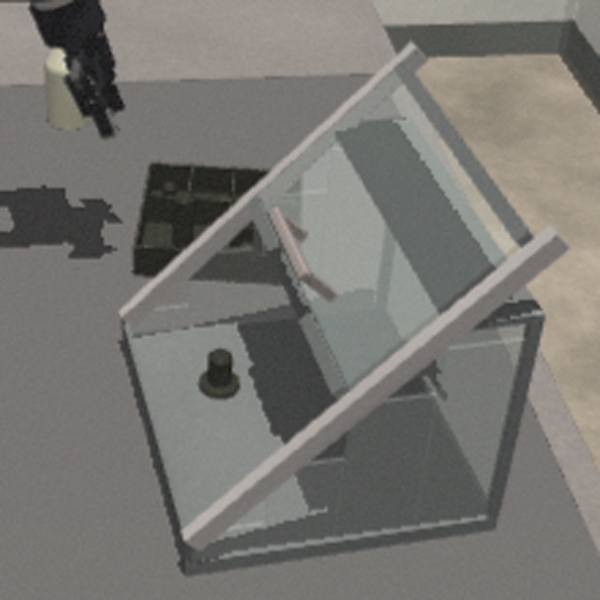

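The plug stands upright in the bay: its top and foot match the predicted circles at wrist pixels (319,134) and (320,158). The sash handle and the short plug appear where they were in the earlier pictures, and the robot is clear of everything.

```bash
python3 -c "
from cell import bot
print(bot.close_job())"
```

```text
the job is handed in; nothing more can be done
None
```

The job is done and handed in at about 17.7 s, well inside the 64 s limit. I slid the sash up by its bar handle to about 0.195 m of its 0.20 m travel and let go; it stayed up. I then took the tall plug out from under it and lowered it into the big bay until it touched the floor, with about 11 N of contact force. I released it there and backed the arm away.

- **Plug:** the last pictures show it upright in the bay, a little off centre but well clear of the walls.
- **Sash:** it is still up, in the same place as when I released it.
- **Other things:** the short plug and scraper look unmoved. The arm partly hides the bottle in the last pictures, but what shows of it is where it was at the start.
- **Forces:** wrist readings stayed below about 20 N. I read them only between moves.
- **Disagreements:** my first estimates of the handle, plug and bay positions were 3 to 4 mm off compared with the wrist camera. I corrected them before gripping and placing. In the last top view, the bottle search also marked the plug, at a confidence of 0.5. I disregarded that because the picture plainly shows the plug there.

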